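# Sort the battery boxes by feel and lock the drawer

### The arm

A 6-joint arm with a two-finger parallel gripper is mounted at the origin on the work surface. World frame = base frame: x ahead of the robot, y to its left, z up, the work surface at z = 0. Lengths are in m, angles in rad, forces in N, time in s.
With the tool pointing down it reaches from about 0.3 to 0.775 m from the base axis. Payload 14.6 kg.
Tool frame: the origin (TCP) lies between the finger pads; the fingertips stand 8 mm ahead of it and the grasp point (between the pads) lies 11 mm behind it (ctrl.tip_reach is the distance from the TCP to the fingertips, in m); y points along the fingers, z is the direction in which the jaws open and shut, and the axes are right-handed (so a half turn about y gives the same grasp; the last joint's range is limited). The gripper opens to 94 mm and grips with 3 to 60 N. Pads are 16 mm wide; open, the fingers measure 119 mm over their backs; the gripper's body (75 mm by 177 mm) begins 78 mm behind the grasp point.
Start: joints at [1.174, 0.3, 1.521, -0, 1.321, -0.067], TCP at [0.178, 0.52, 0.213] pointing down, gripper open.
Joint ranges: [-3.03, 3.03], [-0.79, 2.21], [0.23, 2.52], [-1.04, 4.18], [0, 3.07], [-2.55, 2.55]. Speed limits (rad/s): [2.22, 2.22, 2.57, 3.14, 3.14, 3.14].

### API

Orientations are given as [roll, pitch, yaw] about the fixed x, y, z axes, in that order (R = Rz(yaw) Ry(pitch) Rx(roll)).
In Python, from station import ctrl gives the robot as it stands.
- The arm moves only by the tool play_rows, never from a script. Its arguments are lists of equal length, an entry for each row: "twist": the turn, a rotation vector about the world's x, y, z as a fraction of full scale, a list of three; "travel": the shift along the world's x, y, z as a fraction of full scale, a list of three; "grip": the gripper's target within -1 to 1 (shut at 1, half-way at 0, fully open at -1). A call has 1 to 12 rows; each row shifts and turns the commanded pose from where the row before left it; what a row does not reach is not made up. Full scale, the value 1, is 5 cm for a shift and 90 degrees for a turn. A row lasts 1/10 s, in which the tool goes at most 50 mm and 8.59 degrees, less where a joint would pass 70% of its speed; a pose out of reach is approached as far as the arm can. A call with a number of a shift or a turn outside -1 to 1 is refused whole. A call with a gripper value outside its range is refused whole. The fingers move at their own pace and stop on an object; "force" is the grip in N (left out, the last holds). Time passes only in rows, so rows that do not move let the fingers close. It gives the time, the measured TCP pose, the force and the opening at its end, in the units of the state.
- ctrl.get_obs(): the state, without advancing time (a new reading comes with each control period).
- ctrl.camera(name): name is "scene" or "top" or "wrist"; returns a dict with "img" (420x560x3 uint8, red, green, blue), "vfov" (degrees; the focal length in pixels is half the picture's height over the tangent of half this angle, whatever the lens; pixels are square), "cx", "cy" (the principal point, pixels), "k1" (the pictures are not rectified: a ray, as slopes to the right and down, at radius r is drawn at 1 + k1 r^2 times it, then the intrinsics apply), "rvec" (rotation vector, rad) and "tvec" (3), from world to camera coordinates, as OpenCV has them. Camera axes: x right, y down, z forward; pixel columns grow to the right and rows downward; lengths in m; the calibration is good to about 2 mm. A picture is of the moment at which its call begins. There is no depth.
- ctrl.hand_in(): hands the job in, once; it reports no verdict.
Trained networks look in a picture, given as the dict that the camera call returned (one of the last four; its "shot" number tells which), for a name from the list of things; names that differ only in an ending like _2 or _b are one class to them, and where a whole thing is asked for, a point or a joint stands for the part that bears it (a point fixed in the world has none). Each returns a list of dicts, best first, with "confidence" (0 to 1); they miss things now and then, are a little off and sometimes report something else, mostly with a low value. They report only what shows in the picture. A call takes as long as a camera call. They do not tell look-alikes from the thing itself.
- ctrl.boxes_of(name, picture): "point" ([column, row] in pixels, amid what is visible of it).
- ctrl.trace(name, picture): "pixels" (420x560 bool, what is visible of it) and "point" ([column, row] in pixels, amid what is visible of it).
The state is a dict: "time_s": time; "qpos": joint angles; "joint_vel": joint speeds; "tau": joint torques, N m; "ee_pos": TCP position; "eef_rot": TCP orientation; "force": force on the tool from outside, world axes, zero at the start; "moment": the same for the moment, N m; "grip_width": finger opening in m.
Only numpy, scipy, OpenCV 4.12 (cv2) and the standard library are available. Lean on these libraries where they do the work, as an engineer would, in place of code of your own. Each camera call takes 0.05 s, during which the arm holds its last target.

### The job

Pack up the battery boxes after the show: they all look alike, so lift each one to feel whether it still has cells in it. Lay the heavy, loaded ones in the open drawer and put the light, empty shells in the grey bin; when all are put away, push the drawer fully home to its stop and only then swing the hasp over and down until it lies flat on the drawer front with the staple through its slot. Leave the other things on the table where they are.

Things in the scene. Friction and masses are not known exactly. Their poses are not given: they have to be found in the camera images.
- pack_a_mid (a point): covered black battery box A, 140 x 44 x 42 mm (x along its length, y across, z up when lying on its base); the point is its centre, 21 mm up. Up to six such boxes lie on the table and all look the same; some have their cells inside and weigh 0.29 to 0.38 kg, the rest are empty shells of 0.04 to 0.06 kg. Which is which can only be felt. None when absent
- pack_b_mid (a point): covered black battery box B, 140 x 44 x 42 mm (x along its length, y across, z up when lying on its base); the point is its centre, 21 mm up. Up to six such boxes lie on the table and all look the same; some have their cells inside and weigh 0.29 to 0.38 kg, the rest are empty shells of 0.04 to 0.06 kg. Which is which can only be felt. None when absent
- pack_c_mid (a point): covered black battery box C, 140 x 44 x 42 mm (x along its length, y across, z up when lying on its base); the point is its centre, 21 mm up. Up to six such boxes lie on the table and all look the same; some have their cells inside and weigh 0.29 to 0.38 kg, the rest are empty shells of 0.04 to 0.06 kg. Which is which can only be felt. None when absent
- pack_d_mid (a point): covered black battery box D, 140 x 44 x 42 mm (x along its length, y across, z up when lying on its base); the point is its centre, 21 mm up. Up to six such boxes lie on the table and all look the same; some have their cells inside and weigh 0.29 to 0.38 kg, the rest are empty shells of 0.04 to 0.06 kg. Which is which can only be felt. None when absent
- pack_e_mid (a point): covered black battery box E, 140 x 44 x 42 mm (x along its length, y across, z up when lying on its base); the point is its centre, 21 mm up. Up to six such boxes lie on the table and all look the same; some have their cells inside and weigh 0.29 to 0.38 kg, the rest are empty shells of 0.04 to 0.06 kg. Which is which can only be felt. None when absent
- pack_f_mid (a point): covered black battery box F, 140 x 44 x 42 mm (x along its length, y across, z up when lying on its base); the point is its centre, 21 mm up. Up to six such boxes lie on the table and all look the same; some have their cells inside and weigh 0.29 to 0.38 kg, the rest are empty shells of 0.04 to 0.06 kg. Which is which can only be felt. None when absent
- cabinet: grey steel battery drawer unit fixed on the table, 290 mm wide (y), 240 mm deep (x), flat top 130 mm above the table. Origin at table height below the middle of the outer face of its closed drawer front; x points into the unit (away from its user), y along its front, z up
- drawer (a joint): the unit's drawer, m: 0 = fully home against its stop, 0.195 = fully out; it slides out along the unit's -x axis with about 3 N of friction and stays where it is left. Its front is 286 mm wide, from 12 to 114 mm above the table, 16 mm thick, and has a bar handle to each side of the middle
- drawer_floor (a point): moves with the drawer: centre of its inner floor, 22 mm above the table, axes as the unit's. Inside: 189 mm along x, 244 mm along y; side walls 63 mm high, 6 mm thick. Unit opening: boxes lying on the floor pass under the unit's top, a box standing on end does not
- drawer_handle (a point): moves with the drawer: middle of the right-hand (unit's -y) bar handle, a horizontal bar 70 mm long along y, 11 mm thick, 35 mm in front of the drawer's face, 62 mm above the table; the other handle is 180 mm further along +y
- hasp (a joint): hinged steel hasp strap on the front edge of the unit's top, rad: 0 = hanging straight down flat on the drawer front with its slot over the staple, pi/2 = sticking straight out to the front (unit's -x), pi = standing straight up, a little more = leaning back over the unit; stiff hinge (0.06 N m), it stays where it is left. It does not block the drawer
- hasp_hinge (a point): middle of the hasp's hinge pin, which runs along the unit's y axis, 134 mm above the table and 5 mm in front of the drawer face. The strap is 85 mm long from the pin, 36 mm wide, 4 mm thick. The staple on the drawer front is a 6 mm steel loop at the middle, 58 to 80 mm above the table, sticking out 21 mm: press the strap home above it, 90 to 125 mm above the table
- hasp_end (a point): free end of the hasp strap, at its middle
- bin_in (a point): centre of the inner floor (5 mm above the table) of the open grey plastic bin for empties, fixed; inside 210 mm along its x, 230 mm along its y, rim 75 mm above the table, walls 5 mm
- screwdriver: bystander: screwdriver lying down, 170 mm long, black handle 25 mm thick; origin under its middle, x towards the tip
- wheel_1: bystander: spare rubber-tyred wheel lying flat, 62 mm across, 26 mm high; origin at the centre of its underside
- wheel_2: bystander: second spare wheel, same as the first
- gearmotor: bystander: small metal gear motor, about 90 x 36 x 36 mm, lying down; origin at its underside
- multimeter: bystander: grey hand-held meter 135 x 68 x 30 mm lying flat; origin at the centre of its underside
- tape: bystander: roll of clear tape, 90 mm across, 25 mm high, lying flat; origin at the centre of its underside
Mind the look-alikes: they are no part of the job. Leave any orange look-alike of the part that bears pack_f_mid alone.

How it is judged:
By the outcome, as a careful person would: the job done as asked, in the order asked, and still so for the second after the job is handed in, with the robot touching nothing.
Of pack_a, pack_b, pack_c, pack_d, pack_e, pack_f only 4 to 5 are there at a start; the rules pass over those that are not, and their reading is None.
At some moment in a run one of pack_a, pack_b, pack_c, pack_d, pack_e, pack_f may be knocked a few centimetres aside while the robot is not near it.
Once in a run the grip may slacken for a moment while it holds something.
It also fails if it takes over 200 s, if anything falls off the work surface, if the arm or the gripper's body presses on something with over 40 N, if the wrist force passes 120 N, or if a joint passes its speed limit or range.

## Working session

There is one attempt and no reset: what is moved stays moved. The work goes in short steps, Python scripts to look and compute and a tool call to move; the robot and the scene stay as the last step left them, time stands still between calls to the robot, and variables do not carry over. Pictures are saved under pics/ and viewed, and the job is handed in when it is done.

Besides the shell and the picture viewer there is one more tool, called after ">>>" as name(argument=value, ...) on one line, values as JSON. play_rows: Moves the arm, as the interface text tells. Its arguments: {"type":"object","properties":{"twist":{"type":"array"},"travel":{"type":"array"},"grip":{"type":"array"},"force":{"type":"number"}},"required":["twist","travel","grip"]}

```bash
ls; mkdir -p pics; cat > h.py <<'E'
import numpy as np,cv2
from station import ctrl
def K(c):
    f=c["img"].shape[0]/2/np.tan(np.radians(c["vfov"])/2); return f
def ray(c,px):
    f=K(c); d=np.array([(px[0]-c["cx"])/f,(px[1]-c["cy"])/f]); u=d.copy()
    for _ in range(30): u=d/(1+c["k1"]*(u@u))
    R=cv2.Rodrigues(np.array(c["rvec"],float))[0]; t=np.array(c["tvec"],float)
    return -R.T@t, R.T@np.array([u[0],u[1],1.])
def at(c,px,z):
    o,d=ray(c,px); return o+d*(z-o[2])/d[2]
def proj(c,P):
    f=K(c);R=cv2.Rodrigues(np.array(c["rvec"],float))[0]; p=np.atleast_2d(P)@R.T+np.array(c["tvec"],float)
    u=p[:,:2]/p[:,2:]; u=u*(1+c["k1"]*(u**2).sum(1,keepdims=True))
    return u*f+[c["cx"],c["cy"]]
def save(c,n): cv2.imwrite(f"pics/{n}.png",cv2.cvtColor(c["img"],cv2.COLOR_RGB2BGR))
def st():
    o=ctrl.get_obs(); print({k:np.round(o[k],3).tolist() for k in ["time_s","ee_pos","eef_rot","force","moment","grip_width","qpos"]})
E
python3 - <<'E'
from h import *
st()
for n in ["scene","top","wrist"]:
    c=ctrl.camera(n); save(c,n+"0"); print(n,c["vfov"],c["rvec"],c["tvec"],c["k1"])
    if n!="wrist":
        for nm in ["pack_a_mid","cabinet","drawer_floor","drawer_handle","hasp","hasp_end","hasp_hinge","bin_in"]:
            try: print(nm,[(np.round(b["point"]).tolist(),round(b["confidence"],2)) for b in ctrl.boxes_of(nm,c)])
            except Exception as e: print(nm,e)
E
```

```text
pics
{'time_s': 0.0, 'ee_pos': [0.178, 0.52, 0.213], 'eef_rot': [-1.572, 0.0, -0.33], 'force': [1.041, -0.179, 1.121], 'moment': [0.008, 0.024, -0.023], 'grip_width': 0.094, 'qpos': [1.174, 0.301, 1.522, 0.0, 1.321, -0.067]}
scene 47.480587351531796 [ 1.35122017  2.0401004  -1.0063113 ] [ 0.27404349 -0.177716    1.84495941] -0.1301132191999832
pack_a_mid [([323.0, 235.0], 0.84)]
cabinet [([409.0, 256.0], 0.74), ([399.0, 307.0], 0.7)]
drawer_floor [([402.0, 311.0], 0.46)]
drawer_handle [([415.0, 248.0], 0.68)]
hasp [([410.0, 252.0], 0.68), ([270.0, 248.0], 0.32)]
hasp_end [([193.0, 199.0], 0.24)]
hasp_hinge [([397.0, 308.0], 0.66)]
bin_in [([193.0, 200.0], 0.94)]
top 43.22749051712475 [ 2.13805534 -2.08781426  0.18387231] [-0.07238139  0.49516292  1.48486818] 0.04829759422362313
pack_a_mid [([247.0, 225.0], 0.89), ([296.0, 192.0], 0.59)]
cabinet [([154.0, 162.0], 0.87)]
drawer_floor [([154.0, 207.0], 0.72)]
drawer_handle [([152.0, 203.0], 0.58)]
hasp [([147.0, 157.0], 0.58), ([153.0, 206.0], 0.43)]
hasp_end [([148.0, 155.0], 0.64), ([371.0, 154.0], 0.33)]
hasp_hinge [([152.0, 164.0], 0.71)]
bin_in [([411.0, 230.0], 0.7)]
wrist 61.97669838899816 [-2.36479147 -1.68896898 -0.23769445] [-0.55071007 -0.02820144  0.39066532] -0.04253949714605469
```

View pics/scene0.png

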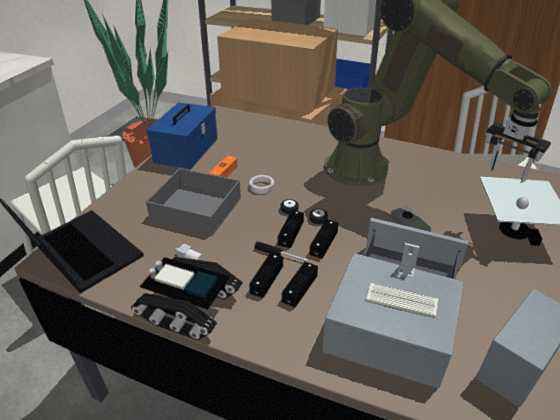

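View pics/top0.png

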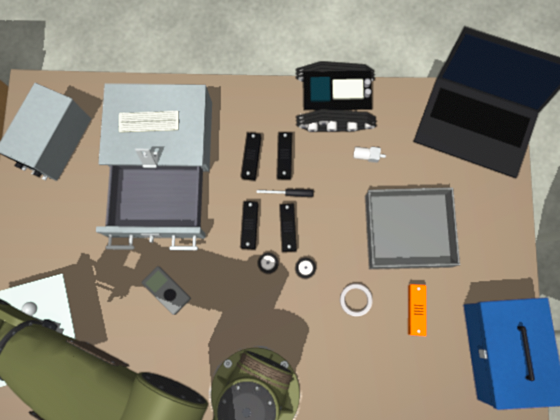

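View pics/wrist0.png

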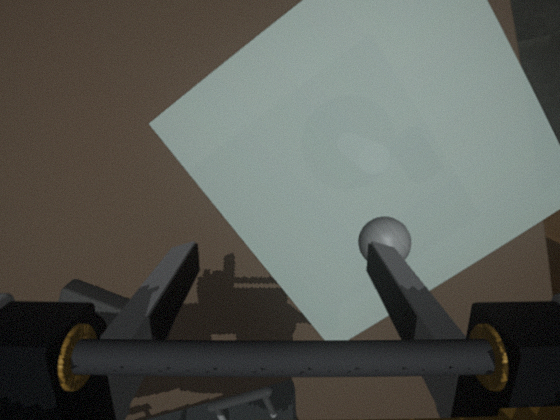

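Top view: four black boxes at (252,156), (285,155), (250,224) and (288,226). An orange look-alike is at (418,310), the screwdriver at (285,192), the wheels at (268,262) and (305,267), and the multimeter at (167,290). The bin is at (412,228), the open drawer at (153,198), and the hasp stands up at (148,155).

```bash
cat >> h.py <<'E'
def packs(c,z=0.042):
    out=[]
    for b in ctrl.trace("pack_a_mid",c):
        m=b["pixels"].astype(np.uint8)
        ys,xs=np.nonzero(m)
        if len(xs)<60: continue
        P=np.array([at(c,(x,y),z)[:2] for x,y in zip(xs,ys)])
        r=cv2.minAreaRect((P*1000).astype(np.float32))
        (cx,cy),(w,h),a=r
        if w<h: w,h=h,w; a+=90
        a=(a+90)%180-90
        out.append((cx,cy,w,h,a,b["confidence"],b["point"]))
        print("pack c=(%.0f,%.0f) %.0fx%.0f ang %.1f conf %.2f px %s"%(cx,cy,w,h,a,b["confidence"],np.round(b["point"])))
    return out
E
python3 - <<'E'
from h import *
c=ctrl.camera("top"); packs(c)
# dark threshold
g=c["img"].max(2); m=(g<60).astype(np.uint8)
for x0,y0,x1,y1 in [(238,128,267,184),(272,128,300,184),(236,195,264,255),(274,197,303,255)]:
    mm=np.zeros_like(m); mm[y0:y1,x0:x1]=m[y0:y1,x0:x1]
    n,l,s,ce=cv2.connectedComponentsWithStats(mm); k=1+np.argmax(s[1:,4]); ys,xs=np.nonzero(l==k)
    P=np.array([at(c,(x,y),.042)[:2] for x,y in zip(xs,ys)])*1000
    print(cv2.minAreaRect(P.astype(np.float32)),s[k])
cv2.imwrite("pics/top0z.png",cv2.cvtColor(cv2.resize(c["img"][110:270,90:320],None,fx=3.4,fy=3.4,interpolation=cv2.INTER_CUBIC),cv2.COLOR_RGB2BGR))
for nm,px,z in [("cab front L",(100,165),.13),("cab front R",(210,168),.13),("cab backL",(107,86),.13),("cab backR",(207,86),.13),("front topL",(98,229),.114),("front topR",(208,230),.114),("bin",(412,228),.005),
 ("binTL",(367,190),.075),("binTR",(454,187),.075),("binBR",(458,265),.075),("binBL",(370,268),.075)]:
    print(nm,np.round(at(c,px,z),3))
E
```

```text
pack c=(466,33) 144x49 ang -1.6 conf 0.56 px [246. 224.]
((674.807861328125, 31.785125732421875), (44.10784912109375, 143.34796142578125), 84.32515716552734) [241 133  20  47 653]
((679.3992919921875, -66.9400863647461), (40.42314147949219, 142.1824493408203), 89.83772277832031) [277 132  15  47 598]
((468.22833251953125, 29.60582733154297), (42.975341796875, 139.32827758789062), 88.62548065185547) [241 201  17  48 667]
((463.4322204589844, -81.917236328125), (139.69467163085938, 40.322933197021484), 4.284693717956543) [280 203  17  49 630]
cab front L [0.611 0.444 0.13 ]
cab front R [0.609 0.138 0.13 ]
cab backL [0.845 0.443 0.13 ]
cab backR [0.852 0.158 0.13 ]
front topL [0.434 0.439 0.114]
front topR [0.437 0.137 0.114]
bin [ 0.475 -0.446  0.005]
binTL [ 0.569 -0.305  0.075]
binTR [ 0.583 -0.55   0.075]
binBR [ 0.362 -0.553  0.075]
binBL [ 0.347 -0.312  0.075]
```

View pics/top0z.png

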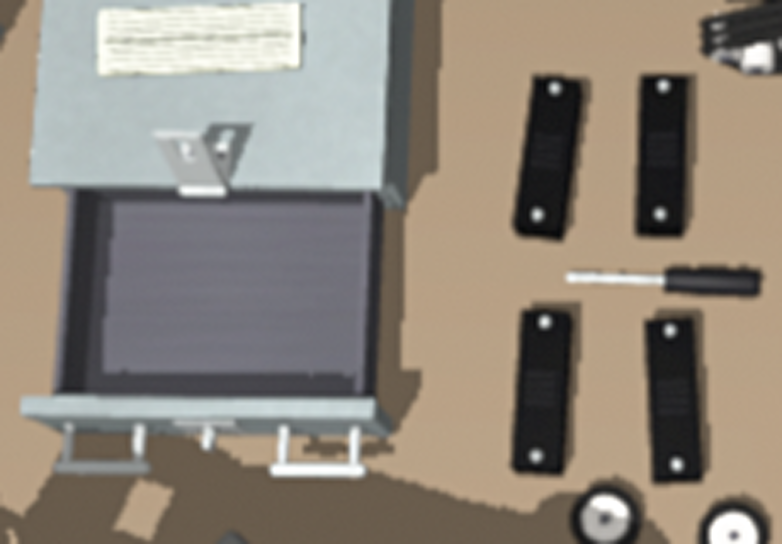

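Candidates: the black boxes at (252,156), (285,155), (250,224) and (288,226). The look-alikes are the orange box (418,310), the rover tracks and the screwdriver handle. The close crop shows four black boxes with two rivets each. I'll start with the box at (250,224), world (0.468, 0.030).

>>> play_rows(twist=[[0, 0, 0.09], [0, 0, 0.09], [0, 0, 0.014], [0, 0, 0], [0, 0, 0], [0, 0, 0], [0, 0, 0], [0, 0, 0], [0, 0, 0], [0, 0, 0], [0, 0, 0], [0, 0, 0]], travel=[[0.2, -0.4, 0], [0.5, -0.8, 0], [0.5, -0.9, 0], [0.5, -0.9, 0], [0.5, -0.9, 0], [0.5, -0.9, 0], [0.5, -0.9, 0], [0.5, -0.9, 0], [0.5, -0.9, 0], [0.5, -0.9, 0], [0.5, -0.9, 0], [0.6, -0.5, 0]], grip=[-1, -1, -1, -1, -1, -1, -1, -1, -1, -1, -1, -1], force=25)

```text
time_s: 2.25
ee_pos: [0.4622, 0.0391, 0.2138]
eef_rot: [-1.571, -0.001, -0.027]
force: [0.3, 0.6, 0.4]
grip_width: 0.094
```

```bash
python3 - <<'E'
from h import *
st()
for n in ["scene","top","wrist"]:
    c=ctrl.camera(n); save(c,n+"1")
    if n!="scene": packs(c)
st()
E
```

```text
{'time_s': 2.25, 'ee_pos': [0.462, 0.039, 0.214], 'eef_rot': [-1.571, -0.001, -0.027], 'force': [0.322, 0.578, 0.38], 'moment': [0.112, -0.015, -0.011], 'grip_width': 0.094, 'qpos': [0.005, 0.106, 1.753, -0.0, 1.281, -1.538]}
pack c=(469,33) 140x45 ang -1.0 conf 0.78 px [276. 192.]
pack c=(667,36) 161x45 ang -6.0 conf 0.33 px [282. 338.]
{'time_s': 2.5, 'ee_pos': [0.461, 0.042, 0.213], 'eef_rot': [-1.571, 0.001, -0.025], 'force': [0.634, -0.034, -0.127], 'moment': [0.051, -0.03, -0.019], 'grip_width': 0.094, 'qpos': [0.012, 0.106, 1.755, 0.0, 1.281, -1.533]}
```

View pics/top1.png

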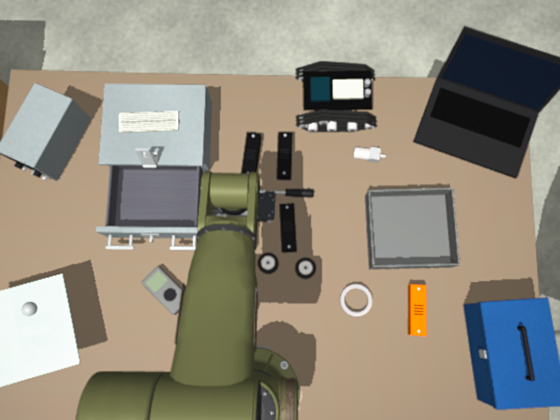

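View pics/wrist1.png

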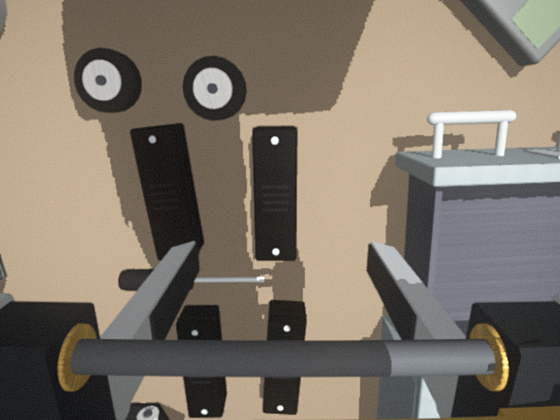

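View pics/scene1.png

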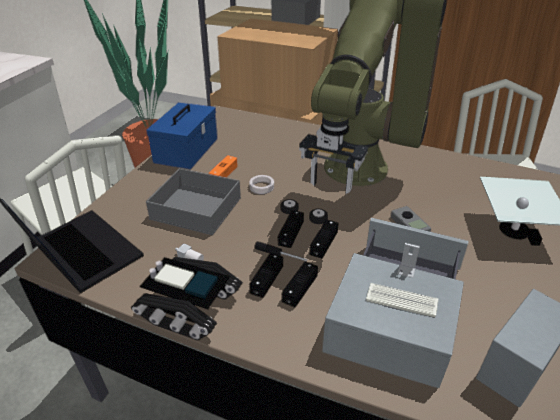

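The wrist view shows two boxes in full, at (275,192) and (167,188), with the far pair at (200,360) and (284,357). The wheels are at (107,80) and (213,87). I see four boxes in total and no fifth anywhere. Descending on the first.

>>> play_rows(twist=[[0, 0, 0], [0, 0, 0], [0, 0, 0], [0, 0, 0], [0, 0, 0], [0, 0, 0], [0, 0, 0], [0, 0, 0], [0, 0, 0], [0, 0, 0], [0, 0, 0], [0, 0, 0]], travel=[[0.16, -0.2, -0.4], [0, 0, -0.6], [0, 0, -0.6], [0, 0, -0.6], [0, 0, -0.5], [0, 0, -0.5], [0, 0, -0.4], [0, 0, -0.3], [0, 0, 0], [0, 0, 0], [0, 0, 0], [0, 0, 0]], grip=[-1, -1, -1, -1, -1, -1, -1, -1, -1, 1, 1, 1], force=25)

```text
time_s: 3.7
ee_pos: [0.4701, 0.0322, 0.0193]
eef_rot: [-1.571, -0.002, -0.025]
force: [0.3, 0.7, -0.9]
grip_width: 0.0732
```

>>> play_rows(twist=[[0, 0, 0], [0, 0, 0], [0, 0, 0], [0, 0, 0], [0, 0, 0], [0, 0, 0], [0, 0, 0], [0, 0, 0], [0, 0, 0], [0, 0, 0], [0, 0, 0]], travel=[[0, 0, 0], [0, 0, 0], [0, 0, 0], [0, 0, 0], [0, 0, 0.3], [0, 0, 0.5], [0, 0, 0.7], [0, 0, 0.7], [0, 0, 0.6], [0, 0, 0.2], [0, 0, 0]], grip=[1, 1, 1, 1, 1, 1, 1, 1, 1, 1, 1])

```text
time_s: 4.8
ee_pos: [0.4699, 0.032, 0.1688]
eef_rot: [-1.571, -0.001, -0.025]
force: [-0.1, -0.3, -3.4]
grip_width: 0.044
```

>>> play_rows(twist=[[0, 0, 0], [0, 0, 0]], travel=[[0, 0, 0], [0, 0, 0]], grip=[1, 1])

```text
time_s: 5.0
ee_pos: [0.469, 0.032, 0.1667]
eef_rot: [-1.571, 0.003, -0.025]
force: [-0.9, -1.1, -3.4]
grip_width: 0.0435
```

>>> play_rows(twist=[[0, 0, 0]], travel=[[0, 0, 0]], grip=[1])

```text
time_s: 5.1
ee_pos: [0.4692, 0.032, 0.1672]
eef_rot: [-1.571, 0.002, -0.025]
force: [-0.1, 0.3, -3.1]
grip_width: 0.0439
```

```bash
python3 - <<'E'
from h import *
F=[]
for i in range(4):
    c=ctrl.camera("wrist" if i else "top"); o=ctrl.get_obs(); F.append(o["force"])
    if i==0: save(c,"top2")
print(np.round(F,2)); st(); save(c,"wrist2")
E
```

```text
[[-0.22  0.14 -3.37]
 [ 0.63 -1.   -3.26]
 [ 0.28  0.13 -3.3 ]
 [-0.15 -0.65 -2.95]]
{'time_s': 5.3, 'ee_pos': [0.47, 0.032, 0.168], 'eef_rot': [-1.571, 0.001, -0.025], 'force': [-0.152, -0.649, -2.954], 'moment': [0.007, 0.035, -0.03], 'grip_width': 0.044, 'qpos': [-0.01, 0.169, 1.793, 0.0, 1.18, -1.556]}
```

View pics/wrist2.png

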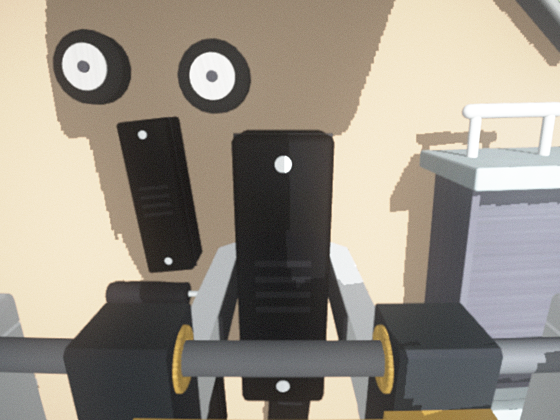

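About 3.3 N, so the box is loaded and goes in the drawer. Now refining the drawer geometry.

```bash
python3 - <<'E'
from h import *
c=ctrl.camera("top")
im=cv2.cvtColor(c["img"],cv2.COLOR_RGB2BGR)
cv2.imwrite("pics/top3z.png",cv2.resize(im[75:260,85:225],None,fx=4.2,fy=3.2*1.0,interpolation=cv2.INTER_CUBIC) if 0 else cv2.resize(im[150:260,90:230],None,fx=5,fy=5,interpolation=cv2.INTER_CUBIC))
E
```

```text
(no output)
```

View pics/top3z.png

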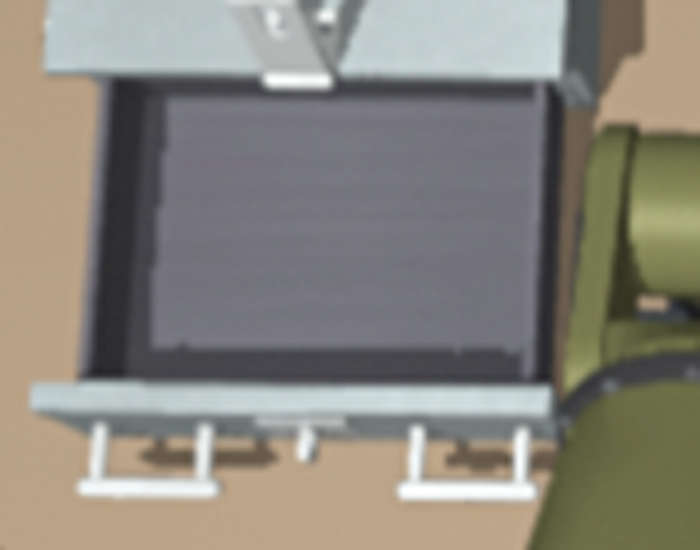

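```bash
python3 - <<'E'
from h import *
c=ctrl.camera("top")
for nm,p,z in [("cabL",(45,72),.13),("cabR",(563,80),.13),("frOL",(30,407),.114),("frOR",(553,416),.114),("frIL",(33,383),.114),("frIR",(552,387),.114),("hR1",(400,491),.062),("hR2",(536,491),.062),("hL1",(80,488),.062),("hL2",(218,488),.062),("hingeL",(262,80),.134),("hingeR",(333,82),.134),("wallL f",(84,382),.085),("wallL b",(103,80),.085),("wallR f",(550,380),.085),("wallR b",(550,85),.085)]:
    print(nm,np.round(at(c,(p[0]/5+90-.4,p[1]/5+150-.4),z),3))
E
```

```text
cabL [0.614 0.448 0.13 ]
cabR [0.616 0.16  0.13 ]
frOL [0.428 0.445 0.114]
frOR [0.429 0.158 0.114]
frIL [0.441 0.444 0.114]
frIR [0.445 0.159 0.114]
hR1 [0.392 0.251 0.062]
hR2 [0.394 0.174 0.062]
hL1 [0.39  0.432 0.062]
hL2 [0.392 0.354 0.062]
hingeL [0.611 0.326 0.134]
hingeR [0.611 0.287 0.134]
wallL f [0.447 0.427 0.085]
wallL b [0.623 0.431 0.085]
wallR f [0.454 0.166 0.085]
wallR b [0.626 0.175 0.085]
```

>>> play_rows(twist=[[0, 0, 0.02], [0, 0, 0], [0, 0, 0], [0, 0, 0], [0, 0, 0], [0, 0, 0], [0, 0, 0], [0, 0, 0], [0, 0, 0], [0, 0, 0], [0, 0, 0], [0, 0, 0]], travel=[[0, 0.3, 0.1], [0, 0.6, 0.1], [0, 0.8, 0.1], [0, 0.8, 0], [0, 0.8, 0], [0, 0.8, 0], [0, 0.8, 0], [0.2, 0.8, 0], [0.3, 0.7, 0], [0.3, 0.4, 0], [0.3, 0.2, 0], [0.1, 0, 0]], grip=[1, 1, 1, 1, 1, 1, 1, 1, 1, 1, 1, 1])

```text
time_s: 6.6
ee_pos: [0.5301, 0.3829, 0.1825]
eef_rot: [-1.571, 0.001, 0.007]
force: [0.6, -0.6, -3.0]
grip_width: 0.0439
```

```bash
python3 - <<'E'
from h import *
c=ctrl.camera("wrist"); save(c,"wrist4")
c=ctrl.camera("top"); save(c,"top4");st()
E
```

```text
{'time_s': 6.7, 'ee_pos': [0.53, 0.381, 0.183], 'eef_rot': [-1.571, 0.001, 0.006], 'force': [-0.275, -1.151, -3.192], 'moment': [0.005, -0.003, -0.013], 'grip_width': 0.044, 'qpos': [0.568, 0.556, 1.232, -0.0, 1.355, -1.009]}
```

View pics/wrist4.png

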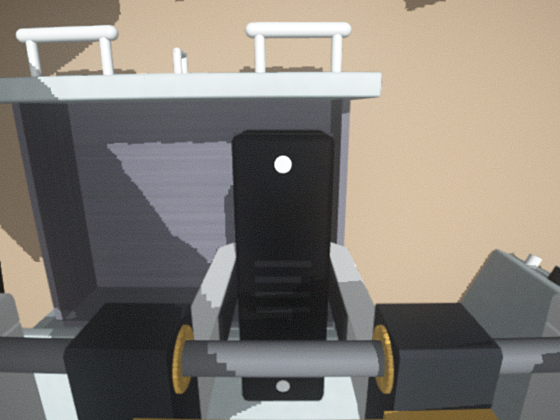

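>>> play_rows(twist=[[0, 0, 0], [0, 0, 0], [0, 0, 0], [0, 0, 0], [0, 0, 0], [0, 0, 0], [0, 0, 0], [0, 0, 0], [0, 0, 0], [0, 0, 0]], travel=[[0, 0, -0.3], [0, 0, -0.5], [0, 0, -0.5], [0, 0, -0.5], [0, 0, -0.4], [0, 0, -0.3], [0, 0, -0.14], [0, 0, -0.1], [0, 0, 0], [0, 0, 0]], grip=[1, 1, 1, 1, 1, 1, 1, 1, 1, 1])

```text
time_s: 7.7
ee_pos: [0.5299, 0.3822, 0.0472]
eef_rot: [-1.57, -0.001, 0.006]
force: [-0.7, -0.1, -2.2]
grip_width: 0.0436
```

>>> play_rows(twist=[[0, 0, 0], [0, 0, 0], [0, 0, 0], [0, 0, 0], [0, 0, 0], [0, 0, 0]], travel=[[0, 0, -0.04], [0, 0, -0.02], [0, 0, 0], [0, 0, 0], [0, 0, 0], [0, 0, 0]], grip=[1, 1, 1, -0.13, -0.13, -0.13])

```text
time_s: 8.3
ee_pos: [0.5299, 0.3821, 0.0438]
eef_rot: [-1.57, -0.001, 0.006]
force: [-0.1, -0.5, -0.1]
grip_width: 0.0532
```

>>> play_rows(twist=[[0, 0, 0], [0, 0, 0], [0, 0, 0], [0, 0, 0], [0, 0, 0], [0, 0, 0], [0, 0, 0]], travel=[[0, 0, 0.2], [0, 0, 0.4], [0, 0, 0.7], [0, 0, 0.8], [0, 0, 0.7], [0, 0, 0.3], [0, 0, 0]], grip=[-0.13, -0.13, -0.13, -0.13, -0.13, -0.13, -0.13])

```text
time_s: 9.0
ee_pos: [0.5302, 0.3823, 0.2008]
eef_rot: [-1.569, -0.003, 0.006]
force: [0.5, 0.5, -0.0]
grip_width: 0.0533
```

```bash
python3 - <<'E'
from h import *
c=ctrl.camera("wrist"); save(c,"wrist5")
c=ctrl.camera("top"); save(c,"top5");st(); packs(c)
E
```

```text
{'time_s': 9.1, 'ee_pos': [0.529, 0.382, 0.197], 'eef_rot': [-1.572, 0.002, 0.006], 'force': [-0.021, -0.21, -0.494], 'moment': [0.009, 0.028, 0.01], 'grip_width': 0.053, 'qpos': [0.569, 0.546, 1.214, 0.0, 1.384, -1.008]}
pack c=(544,380) 120x50 ang 4.3 conf 0.79 px [134. 197.]
pack c=(666,343) 67x37 ang 29.0 conf 0.65 px [148. 154.]
```

View pics/wrist5.png

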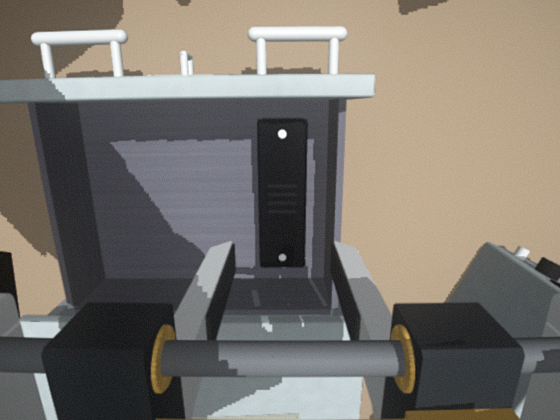

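View pics/top5.png

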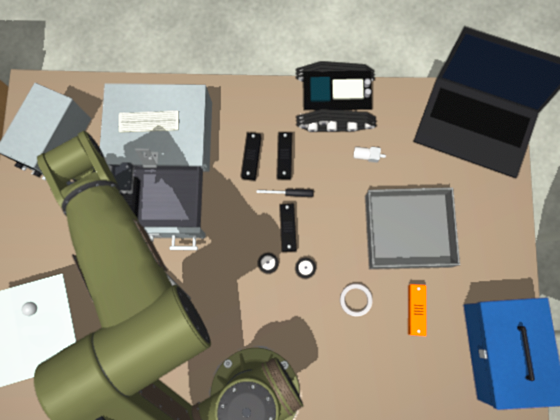

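The box lies flat in the drawer against the right side of the wrist view (282,195), and the other three are unmoved. Next is the box at (288,226) in the top view.

>>> play_rows(twist=[[0, 0, 0.044], [0, 0, 0], [0, 0, 0], [0, 0, 0], [0, 0, 0], [0, 0, 0], [0, 0, 0], [0, 0, 0], [0, 0, 0], [0, 0, 0], [0, 0, 0], [0, 0, 0]], travel=[[-0.3, -0.4, 0.1], [-0.3, -0.8, 0], [-0.3, -1, 0], [-0.3, -1, 0], [-0.12, -1, 0], [0, -1, 0], [0, -1, 0], [0, -1, 0], [0, -1, 0], [0, -0.7, 0], [0, -0.34, 0], [0, 0, 0]], grip=[-1, -1, -1, -1, -1, -1, -1, -1, -1, -1, -1, -1])

```text
time_s: 10.35
ee_pos: [0.4643, -0.077, 0.2019]
eef_rot: [-1.57, 0.003, 0.073]
force: [-0.5, 1.0, 0.1]
grip_width: 0.0943
```

```bash
python3 - <<'E'
from h import *
c=ctrl.camera("wrist"); save(c,"wrist6");st(); packs(c);st()
E
```

```text
{'time_s': 10.4, 'ee_pos': [0.464, -0.076, 0.202], 'eef_rot': [-1.57, 0.002, 0.074], 'force': [-1.047, 1.787, -0.421], 'moment': [0.005, -0.018, -0.018], 'grip_width': 0.094, 'qpos': [-0.24, 0.134, 1.75, 0.0, 1.26, -1.884]}
{'time_s': 10.45, 'ee_pos': [0.465, -0.075, 0.202], 'eef_rot': [-1.57, 0.002, 0.075], 'force': [0.419, 0.502, -0.338], 'moment': [0.046, 0.047, -0.051], 'grip_width': 0.094, 'qpos': [-0.238, 0.134, 1.75, 0.0, 1.26, -1.884]}
```

View pics/wrist6.png

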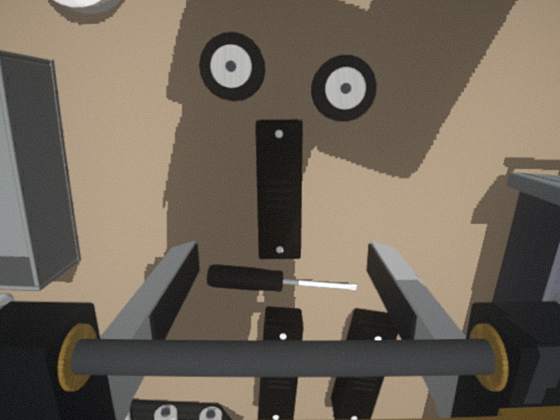

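```bash
python3 - <<'E'
from h import *
c=ctrl.camera("wrist")
a=at(c,(279,133),.042);b=at(c,(280,250),.042);print(a,b,(a+b)/2,np.degrees(np.arctan2(*(b-a)[[1,0]])));st()
E
```

```text
[ 0.40813824 -0.08189569  0.042     ] [ 0.52492907 -0.07249433  0.042     ] [ 0.46653365 -0.07719501  0.042     ] 4.602239210113807
{'time_s': 10.5, 'ee_pos': [0.465, -0.075, 0.203], 'eef_rot': [-1.57, 0.001, 0.076], 'force': [0.403, -0.197, 0.007], 'moment': [0.05, 0.025, 0.03], 'grip_width': 0.094, 'qpos': [-0.237, 0.133, 1.75, 0.0, 1.26, -1.884]}
```

>>> play_rows(twist=[[0, 0, 0], [0, 0, 0], [0, 0, 0], [0, 0, 0], [0, 0, 0], [0, 0, 0], [0, 0, 0], [0, 0, 0], [0, 0, 0], [0, 0, 0], [0, 0, 0], [0, 0, 0]], travel=[[0.02, -0.05, -0.4], [0, 0, -0.7], [0, 0, -0.7], [0, 0, -0.7], [0, 0, -0.6], [0, 0, -0.4], [0, 0, -0.2], [0, 0, 0], [0, 0, 0], [0, 0, 0], [0, 0, 0], [0, 0, 0]], grip=[-1, -1, -1, -1, -1, -1, -1, -1, 1, 1, 1, 1])

```text
time_s: 11.7
ee_pos: [0.4662, -0.078, 0.019]
eef_rot: [-1.571, -0.001, 0.075]
force: [0.6, 0.9, -0.4]
grip_width: 0.0654
```

>>> play_rows(twist=[[0, 0, 0], [0, 0, 0], [0, 0, 0], [0, 0, 0], [0, 0, 0], [0, 0, 0], [0, 0, 0], [0, 0, 0], [0, 0, 0], [0, 0, 0], [0, 0, 0], [0, 0, 0]], travel=[[0, 0, 0], [0, 0, 0], [0, 0, 0], [0, 0, 0.3], [0, 0, 0.5], [0, 0, 0.7], [0, 0, 0.7], [0, 0, 0.6], [0, 0, 0.3], [0, 0, 0], [0, 0, 0], [0, 0, 0]], grip=[1, 1, 1, 1, 1, 1, 1, 1, 1, 1, 1, 1])

```text
time_s: 12.9
ee_pos: [0.4653, -0.0778, 0.172]
eef_rot: [-1.57, 0.002, 0.075]
force: [0.4, -0.9, -2.6]
grip_width: 0.0439
```

```bash
cat >>h.py <<'E'
def weigh(n):
    F=[]
    for i in range(4):
        c=ctrl.camera("wrist"); F.append(ctrl.get_obs()["force"])
    print("F",np.round(F,2)[:,2]); st(); save(c,n)
E
python3 -c "
from h import *
weigh('wrist7')"
```

```text
F [-3.41 -4.01 -3.62 -4.21]
{'time_s': 13.1, 'ee_pos': [0.466, -0.078, 0.173], 'eef_rot': [-1.57, 0.001, 0.075], 'force': [0.207, -0.55, -4.21], 'moment': [0.007, -0.038, 0.035], 'grip_width': 0.044, 'qpos': [-0.243, 0.168, 1.783, 0.0, 1.192, -1.89]}
```

Loaded (about 3.8 N). Into the drawer at y≈0.304.

>>> play_rows(twist=[[0, 0, -0.043], [0, 0, 0], [0, 0, 0], [0, 0, 0], [0, 0, 0], [0, 0, 0], [0, 0, 0], [0, 0, 0], [0, 0, 0], [0, 0, 0], [0, 0, 0], [0, 0, 0]], travel=[[0, 0.3, 0.1], [0, 0.6, 0.1], [0, 0.9, 0], [0, 0.9, 0], [0, 0.9, 0], [0, 0.9, 0], [0, 0.9, 0], [0.2, 0.9, 0], [0.3, 0.7, 0], [0.3, 0.44, 0], [0.3, 0.2, 0], [0.18, 0, 0]], grip=[1, 1, 1, 1, 1, 1, 1, 1, 1, 1, 1, 1])

```text
time_s: 14.3
ee_pos: [0.5303, 0.3051, 0.1824]
eef_rot: [-1.571, 0.001, 0.009]
force: [0.2, -0.1, -3.8]
grip_width: 0.0438
```

```bash
python3 -c "
from h import *
c=ctrl.camera('wrist');save(c,'wrist8');st()"
```

```text
{'time_s': 14.35, 'ee_pos': [0.531, 0.304, 0.182], 'eef_rot': [-1.571, 0.001, 0.008], 'force': [1.073, -0.162, -3.387], 'moment': [-0.042, -0.055, -0.014], 'grip_width': 0.044, 'qpos': [0.46, 0.463, 1.37, -0.0, 1.309, -1.119]}
```

View pics/wrist8.png

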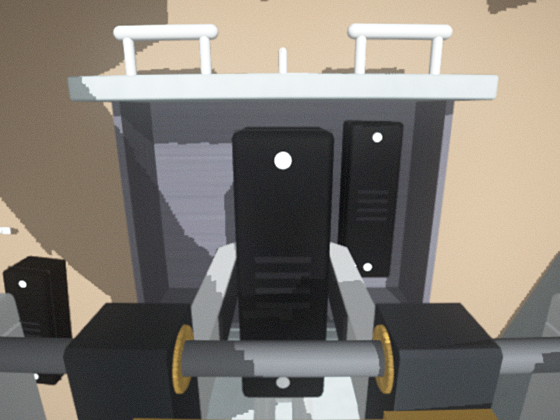

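The held box hangs over the free middle of the drawer, and the first box lies at (372,200). Lowering.

>>> play_rows(twist=[[0, 0, 0], [0, 0, 0], [0, 0, 0], [0, 0, 0], [0, 0, 0], [0, 0, 0], [0, 0, 0], [0, 0, 0], [0, 0, 0], [0, 0, 0], [0, 0, 0], [0, 0, 0]], travel=[[-0.02, 0, -0.3], [0, 0, -0.5], [0, 0, -0.5], [0, 0, -0.5], [0, 0, -0.4], [0, 0, -0.3], [0, 0, -0.16], [0, 0, -0.1], [0, 0, 0], [0, 0, 0], [0, 0, 0], [0, 0, 0]], grip=[1, 1, 1, 1, 1, 1, 1, 1, 1, -0.2, -0.2, -0.2])

```text
time_s: 15.55
ee_pos: [0.5294, 0.3043, 0.0463]
eef_rot: [-1.57, -0.001, 0.008]
force: [0.2, 0.5, -0.5]
grip_width: 0.0562
```

>>> play_rows(twist=[[0, 0, 0], [0, 0, 0], [0, 0, 0], [0, 0, 0], [0, 0, 0], [0, 0, 0], [0, 0, 0]], travel=[[0, 0, 0.2], [0, 0, 0.4], [0, 0, 0.7], [0, 0, 0.8], [0, 0, 0.7], [0, 0, 0.3], [0, 0, 0]], grip=[-0.2, -0.2, -0.2, -0.2, -0.2, -0.2, -0.2])

```text
time_s: 16.25
ee_pos: [0.5297, 0.3045, 0.2039]
eef_rot: [-1.568, -0.005, 0.008]
force: [0.8, 0.7, -0.2]
grip_width: 0.0566
```

```bash
python3 -c "
from h import *
c=ctrl.camera('wrist');save(c,'wrist9');st()
c=ctrl.camera('top');save(c,'top9')"
```

```text
{'time_s': 16.3, 'ee_pos': [0.529, 0.304, 0.202], 'eef_rot': [-1.57, -0.002, 0.008], 'force': [-0.012, 0.511, -0.144], 'moment': [0.043, -0.005, 0.019], 'grip_width': 0.056, 'qpos': [0.462, 0.443, 1.354, -0.0, 1.342, -1.117]}
```

View pics/wrist9.png

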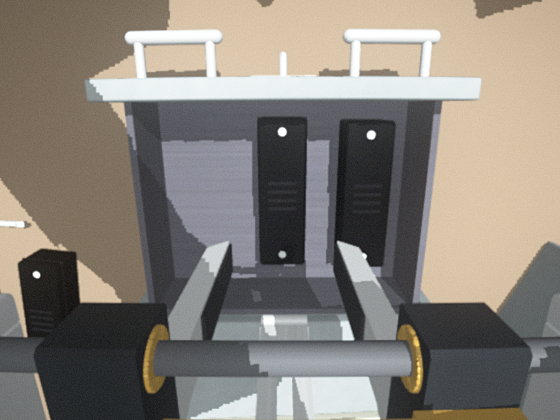

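View pics/top9.png

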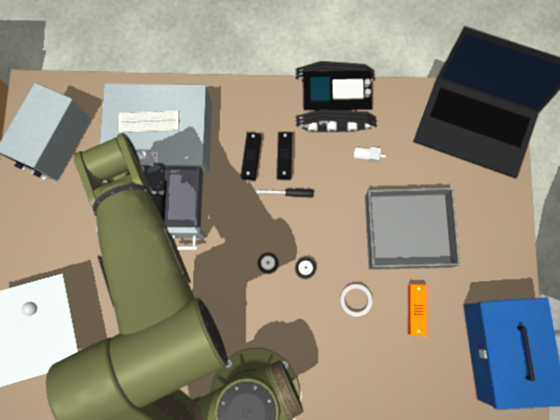

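Both lie flat at (282,190) and (367,190). Next, the far box at top (252,156).

>>> play_rows(twist=[[0, 0, -0.068], [0, 0, 0], [0, 0, 0], [0, 0, 0], [0, 0, 0], [0, 0, 0], [0, 0, 0], [0, 0, 0], [0, 0, 0], [0, 0, 0], [0, 0, 0], [0, 0, 0]], travel=[[-0.2, -0.4, 0.1], [-0.2, -0.8, 0.1], [0, -0.9, 0], [0, -0.9, 0], [0.2, -0.9, 0], [0.5, -0.8, 0], [0.6, -0.4, 0], [0.6, -0.3, 0], [0.6, 0, 0], [0.5, 0, 0], [0.3, 0, 0], [0, 0, 0]], grip=[-1, -1, -1, -1, -1, -1, -1, -1, -1, -1, -1, -1])

```text
time_s: 17.55
ee_pos: [0.6744, 0.0339, 0.2078]
eef_rot: [-1.571, 0.003, -0.099]
force: [-0.2, -0.2, -0.4]
grip_width: 0.094
```

```bash
python3 -c "
from h import *
c=ctrl.camera('wrist');save(c,'wrist10');st();packs(c)"
```

```text
{'time_s': 17.6, 'ee_pos': [0.674, 0.034, 0.208], 'eef_rot': [-1.571, 0.003, -0.099], 'force': [-0.286, 0.33, -0.543], 'moment': [-0.032, -0.018, -0.021], 'grip_width': 0.094, 'qpos': [-0.004, 0.592, 1.117, -0.0, 1.435, -1.476]}
```

View pics/wrist10.png

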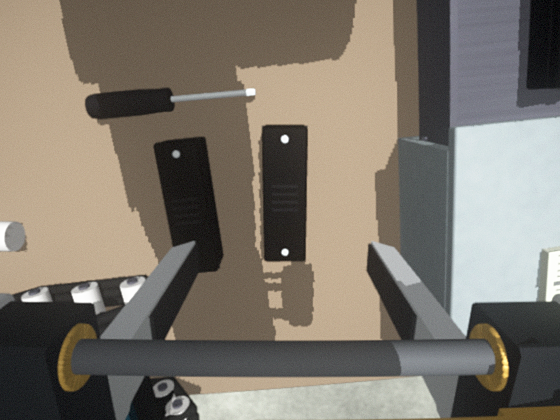

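```bash
cat >>h.py <<'E'
def riv(p,q):
    c=ctrl.camera("wrist");a=at(c,p,.042);b=at(c,q,.042);print((a+b)/2,np.linalg.norm(a-b),np.degrees(np.arctan2(*(b-a)[[1,0]])));st()
E
python3 -c "
from h import *
riv((285,139),(285,252))"
```

```text
[0.68069822 0.03637265 0.042     ] 0.11611673730656791 -5.582947343843669
{'time_s': 17.7, 'ee_pos': [0.673, 0.034, 0.21], 'eef_rot': [-1.571, 0.002, -0.099], 'force': [-0.25, -0.099, 0.596], 'moment': [0.056, 0.045, 0.034], 'grip_width': 0.094, 'qpos': [-0.004, 0.589, 1.119, -0.0, 1.435, -1.476]}
```

>>> play_rows(twist=[[0, 0, 0], [0, 0, 0], [0, 0, 0], [0, 0, 0], [0, 0, 0], [0, 0, 0], [0, 0, 0], [0, 0, 0], [0, 0, 0], [0, 0, 0], [0, 0, 0], [0, 0, 0]], travel=[[0.1, 0.02, -0.4], [0, 0, -0.7], [0, 0, -0.7], [0, 0, -0.7], [0, 0, -0.7], [0, 0, -0.4], [0, 0, -0.2], [0, 0, 0], [0, 0, 0], [0, 0, 0], [0, 0, 0], [0, 0, 0]], grip=[-0.7, -0.7, -0.7, -0.7, -0.7, -0.7, -0.7, -0.7, 1, 1, 1, 1])

```text
time_s: 18.9
ee_pos: [0.6792, 0.035, 0.0212]
eef_rot: [-1.571, -0.001, -0.099]
force: [-0.3, 0.7, 0.8]
grip_width: 0.0511
```

>>> play_rows(twist=[[0, 0, 0], [0, 0, 0], [0, 0, 0], [0, 0, 0], [0, 0, 0], [0, 0, 0], [0, 0, 0], [0, 0, 0], [0, 0, 0], [0, 0, 0], [0, 0, 0], [0, 0, 0]], travel=[[0, 0, 0], [0, 0, 0], [0, 0, 0], [0, 0, 0.3], [0, 0, 0.5], [0, 0, 0.7], [0, 0, 0.7], [0, 0, 0.6], [0, 0, 0.3], [0, 0, 0], [0, 0, 0], [0, 0, 0]], grip=[1, 1, 1, 1, 1, 1, 1, 1, 1, 1, 1, 1])

```text
time_s: 20.1
ee_pos: [0.6783, 0.035, 0.1734]
eef_rot: [-1.571, 0.003, -0.099]
force: [-0.9, -0.3, 0.6]
grip_width: 0.0436
```

```bash
python3 -c "
from h import *
weigh('wrist11')"
```

```text
F [-0.42 -0.27 -0.83 -0.32]
{'time_s': 20.3, 'ee_pos': [0.679, 0.035, 0.174], 'eef_rot': [-1.571, 0.001, -0.099], 'force': [0.108, -0.72, -0.322], 'moment': [0.049, -0.02, 0.06], 'grip_width': 0.044, 'qpos': [-0.002, 0.625, 1.143, -0.0, 1.374, -1.474]}
```

View pics/wrist11.png

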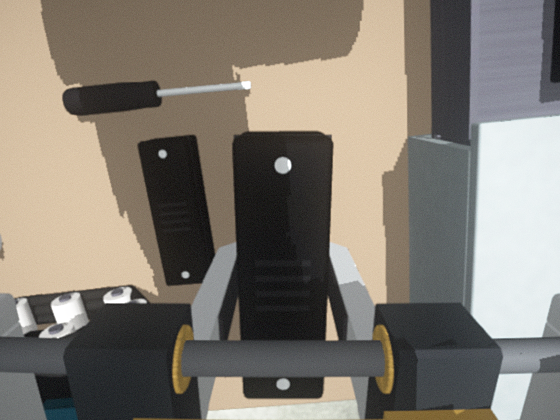

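About 0.45 N, so an empty shell; it goes to the bin's near side.

>>> play_rows(twist=[[0, 0, 0.046], [0, 0, 0.046], [0, 0, 0], [0, 0, 0], [0, 0, 0], [0, 0, 0], [0, 0, 0], [0, 0, 0], [0, 0, 0], [0, 0, 0], [0, 0, 0], [0, 0, 0]], travel=[[-0.3, -0.3, 0.1], [-0.6, -0.6, 0], [-0.7, -0.8, 0], [-0.7, -0.8, 0], [-0.7, -0.8, 0], [-0.6, -0.8, 0], [-0.4, -0.9, 0], [-0.28, -0.9, 0], [0, -0.9, 0], [0, -0.8, 0], [0, -0.4, 0], [0, -0.14, 0]], grip=[1, 1, 1, 1, 1, 1, 1, 1, 1, 1, 1, 1])

```text
time_s: 21.5
ee_pos: [0.4706, -0.3665, 0.1798]
eef_rot: [-1.57, 0.001, 0.044]
force: [-0.7, 0.9, -0.6]
grip_width: 0.0439
```

```bash
python3 -c "
from h import *
c=ctrl.camera('wrist');save(c,'wrist12');st()"
```

```text
{'time_s': 21.55, 'ee_pos': [0.471, -0.366, 0.18], 'eef_rot': [-1.57, 0.001, 0.044], 'force': [-0.588, 0.431, -0.929], 'moment': [-0.01, 0.047, -0.003], 'grip_width': 0.044, 'qpos': [-0.722, 0.431, 1.423, -0.0, 1.289, -2.337]}
```

View pics/wrist12.png

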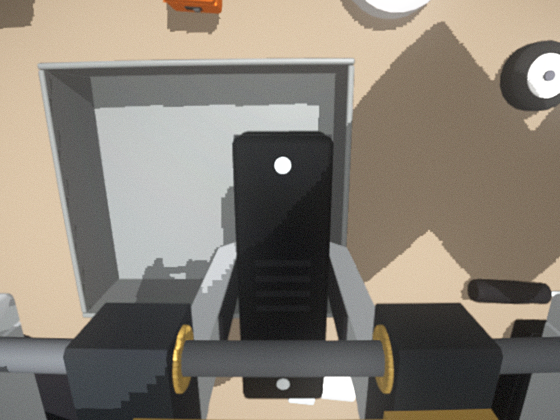

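```bash
python3 -c "
from h import *
c=ctrl.camera('wrist')
for p in [(40,67),(354,60),(82,315),(345,262)]: print(at(c,p,.075))
for p in [(108,278),(93,103),(322,103)]: print(at(c,p,.005))
st()"
```

```text
[ 0.36806847 -0.55306132  0.075     ]
[ 0.35487974 -0.31794013  0.075     ]
[ 0.58056276 -0.54472472  0.075     ]
[ 0.51664094 -0.3098764   0.075     ]
[ 0.57964724 -0.55371114  0.005     ]
[ 0.39386917 -0.55116161  0.005     ]
[ 0.38548442 -0.33170752  0.005     ]
{'time_s': 21.6, 'ee_pos': [0.471, -0.365, 0.18], 'eef_rot': [-1.57, 0.0, 0.045], 'force': [1.609, 0.611, -0.315], 'moment': [0.03, -0.043, -0.007], 'grip_width': 0.044, 'qpos': [-0.721, 0.429, 1.424, 0.0, 1.288, -2.336]}
```

>>> play_rows(twist=[[0, 0, 0], [0, 0, 0], [0, 0, 0], [0, 0, 0], [0, 0, 0], [0, 0, 0], [0, 0, 0], [0, 0, 0], [0, 0, 0], [0, 0, 0], [0, 0, 0], [0, 0, 0]], travel=[[-0.04, -0.2, -0.3], [0, 0, -0.5], [0, 0, -0.6], [0, 0, -0.6], [0, 0, -0.5], [0, 0, -0.3], [0, 0, -0.16], [0, 0, -0.06], [0, 0, 0], [0, 0, 0], [0, 0, 0], [0, 0, 0]], grip=[1, 1, 1, 1, 1, 1, 1, 1, 1, -0.2, -0.2, -0.2])

```text
time_s: 22.8
ee_pos: [0.4694, -0.375, 0.0301]
eef_rot: [-1.572, -0.001, 0.046]
force: [-0.5, 0.5, -0.8]
grip_width: 0.0562
```

>>> play_rows(twist=[[0, 0, 0], [0, 0, 0], [0, 0, 0], [0, 0, 0], [0, 0, 0], [0, 0, 0], [0, 0, 0]], travel=[[0, 0, 0.2], [0, 0, 0.5], [0, 0, 0.8], [0, 0, 0.8], [0, 0, 0.8], [0, 0, 0.4], [0, 0, 0]], grip=[-0.2, -0.2, -0.2, -0.2, -0.2, -0.2, -0.2])

```text
time_s: 23.5
ee_pos: [0.47, -0.3755, 0.2086]
eef_rot: [-1.575, -0.004, 0.046]
force: [0.5, -0.4, 0.1]
grip_width: 0.0566
```

```bash
python3 -c "
from h import *
c=ctrl.camera('wrist');save(c,'wrist13');st()
c=ctrl.camera('top');save(c,'top13')"
```

```text
{'time_s': 23.55, 'ee_pos': [0.469, -0.375, 0.206], 'eef_rot': [-1.573, -0.002, 0.046], 'force': [-1.069, -0.384, -0.396], 'moment': [0.005, -0.013, -0.008], 'grip_width': 0.056, 'qpos': [-0.735, 0.418, 1.379, -0.0, 1.342, -2.352]}
```

View pics/wrist13.png

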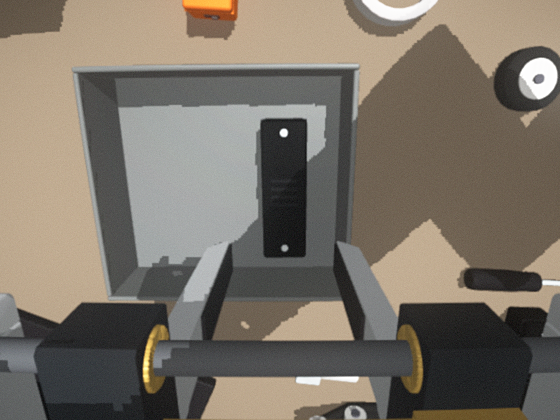

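View pics/top13.png

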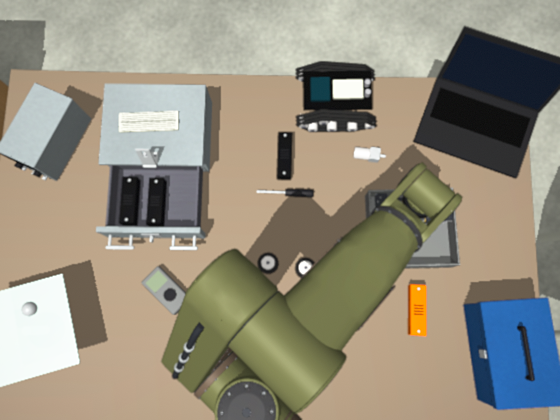

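The empty lies flat in the bin at (285,187) in the wrist view. Last box: top view (285,155).

>>> play_rows(twist=[[0, 0, -0.029], [0, 0, 0], [0, 0, 0], [0, 0, 0], [0, 0, 0], [0, 0, 0], [0, 0, 0], [0, 0, 0], [0, 0, 0], [0, 0, 0], [0, 0, 0], [0, 0, 0]], travel=[[0, 0.4, 0], [0.1, 0.7, 0], [0.4, 0.8, 0], [0.5, 0.8, 0], [0.5, 0.8, 0], [0.6, 0.8, 0], [0.6, 0.7, 0], [0.6, 0.6, 0], [0.5, 0.4, 0], [0.3, 0.16, 0], [0.1, 0, 0], [0, 0, 0]], grip=[-0.7, -0.7, -0.7, -0.7, -0.7, -0.7, -0.7, -0.7, -0.7, -0.7, -0.7, -0.7])

```text
time_s: 24.8
ee_pos: [0.6789, -0.0671, 0.2028]
eef_rot: [-1.571, 0.002, 0.0]
force: [0.4, 0.0, -0.9]
grip_width: 0.0799
```

```bash
python3 -c "
from h import *
c=ctrl.camera('wrist');save(c,'wrist14');st();packs(c)"
```

```text
{'time_s': 24.85, 'ee_pos': [0.679, -0.068, 0.203], 'eef_rot': [-1.571, 0.002, -0.0], 'force': [-0.526, 0.201, 0.159], 'moment': [0.04, 0.07, -0.02], 'grip_width': 0.08, 'qpos': [-0.153, 0.612, 1.097, -0.0, 1.434, -1.723]}
```

View pics/wrist14.png

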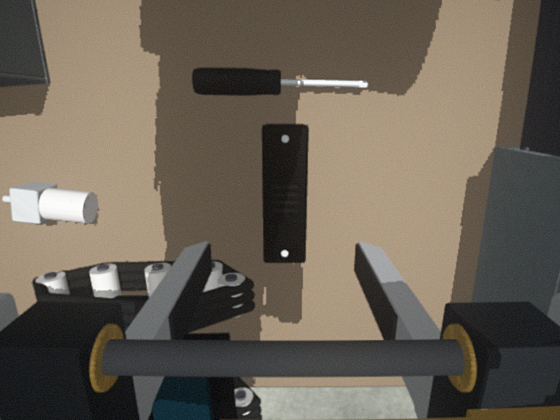

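```bash
python3 -c "
from h import *
riv((285,139),(285,254))
c=ctrl.camera('wrist')
for p in [(250,285),(200,262),(130,262)]:print(at(c,p,.05))
c=ctrl.camera('top')
for p in [(302,130),(302,115)]:print(at(c,p,.05))"
```

```text
[ 0.68575428 -0.06469924  0.042     ] 0.1166206552295406 0.0327653986158943
{'time_s': 24.95, 'ee_pos': [0.679, -0.068, 0.204], 'eef_rot': [-1.571, 0.0, -0.001], 'force': [0.152, 0.359, -0.627], 'moment': [-0.005, -0.015, -0.018], 'grip_width': 0.08, 'qpos': [-0.153, 0.611, 1.097, -0.0, 1.434, -1.723]}
[ 0.77557695 -0.10095516  0.05      ]
[ 0.74962383 -0.15101517  0.05      ]
[ 0.74984456 -0.22296872  0.05      ]
[ 0.75480492 -0.11740301  0.05      ]
[ 0.8017587  -0.11654556  0.05      ]
```

>>> play_rows(twist=[[0, 0, 0], [0, 0, 0], [0, 0, 0], [0, 0, 0], [0, 0, 0], [0, 0, 0], [0, 0, 0], [0, 0, 0], [0, 0, 0], [0, 0, 0], [0, 0, 0], [0, 0, 0]], travel=[[0.06, 0.04, -0.4], [0, 0, -0.7], [0, 0, -0.7], [0, 0, -0.7], [0, 0, -0.6], [0, 0, -0.4], [0, 0, -0.2], [0, 0, 0], [0, 0, 0], [0, 0, 0], [0, 0, 0], [0, 0, 0]], grip=[-0.7, -0.7, -0.7, -0.7, -0.7, -0.7, -0.7, -0.7, 1, 1, 1, 1])

```text
time_s: 26.25
ee_pos: [0.6825, -0.0649, 0.0201]
eef_rot: [-1.571, -0.001, 0.0]
force: [0.0, -0.4, 0.1]
grip_width: 0.0515
```

>>> play_rows(twist=[[0, 0, 0], [0, 0, 0], [0, 0, 0], [0, 0, 0], [0, 0, 0], [0, 0, 0], [0, 0, 0], [0, 0, 0], [0, 0, 0], [0, 0, 0], [0, 0, 0], [0, 0, 0]], travel=[[0, 0, 0], [0, 0, 0], [0, 0, 0], [0, 0, 0.3], [0, 0, 0.5], [0, 0, 0.7], [0, 0, 0.7], [0, 0, 0.6], [0, 0, 0.3], [0, 0, 0], [0, 0, 0], [0, 0, 0]], grip=[1, 1, 1, 1, 1, 1, 1, 1, 1, 1, 1, 1])

```text
time_s: 27.45
ee_pos: [0.6816, -0.0647, 0.1723]
eef_rot: [-1.57, 0.003, 0.0]
force: [-0.1, 0.5, -0.2]
grip_width: 0.0441
```

```bash
python3 -c "
from h import *
weigh('wrist15')"
```

```text
F [-0.51 -0.51 -0.55 -0.36]
{'time_s': 27.65, 'ee_pos': [0.682, -0.065, 0.173], 'eef_rot': [-1.571, 0.001, 0.0], 'force': [-0.039, -0.451, -0.361], 'moment': [0.01, -0.02, -0.0], 'grip_width': 0.044, 'qpos': [-0.148, 0.639, 1.124, -0.0, 1.38, -1.719]}
```

View pics/wrist15.png

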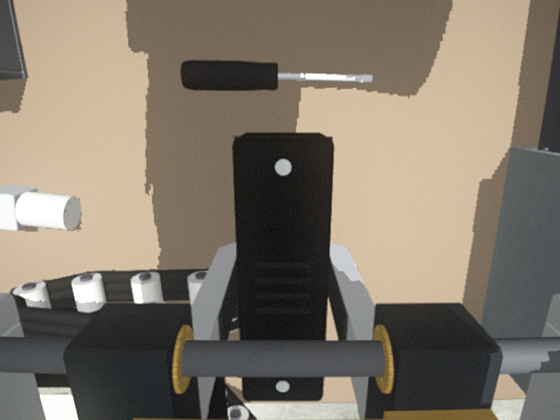

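Empty (about 0.5 N). To the far side of the bin.

>>> play_rows(twist=[[0, 0, 0.029], [0, 0, 0], [0, 0, 0], [0, 0, 0], [0, 0, 0], [0, 0, 0], [0, 0, 0], [0, 0, 0], [0, 0, 0], [0, 0, 0], [0, 0, 0], [0, 0, 0]], travel=[[-0.4, -0.2, 0.1], [-0.7, -0.5, 0], [-0.8, -0.8, 0], [-0.8, -0.9, 0], [-0.7, -0.9, 0], [-0.6, -0.9, 0], [-0.28, -0.9, 0], [0, -0.9, 0], [0, -0.9, 0], [0, -0.8, 0], [0, -0.5, 0], [0, -0.2, 0]], grip=[1, 1, 1, 1, 1, 1, 1, 1, 1, 1, 1, 1])

```text
time_s: 28.85
ee_pos: [0.4854, -0.4655, 0.1785]
eef_rot: [-1.57, 0.001, 0.044]
force: [-0.8, 0.2, -0.8]
grip_width: 0.0438
```

```bash
python3 -c "
from h import *
c=ctrl.camera('wrist');save(c,'wrist16');st()"
```

```text
{'time_s': 28.9, 'ee_pos': [0.486, -0.466, 0.179], 'eef_rot': [-1.57, 0.001, 0.044], 'force': [0.562, -0.705, -0.479], 'moment': [-0.025, -0.004, 0.043], 'grip_width': 0.044, 'qpos': [-0.819, 0.605, 1.165, -0.0, 1.372, -2.433]}
```

View pics/wrist16.png

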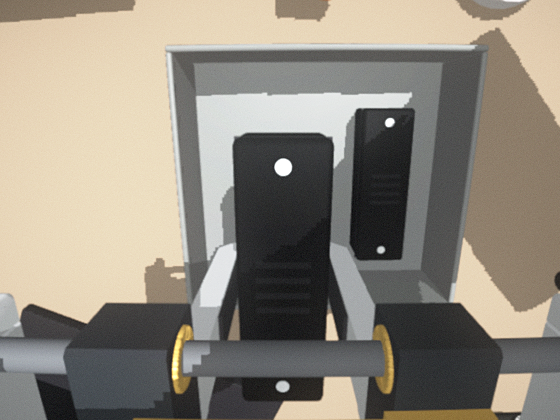

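>>> play_rows(twist=[[0, 0, 0], [0, 0, 0], [0, 0, 0], [0, 0, 0], [0, 0, 0], [0, 0, 0], [0, 0, 0], [0, 0, 0], [0, 0, 0], [0, 0, 0], [0, 0, 0], [0, 0, 0]], travel=[[-0.2, -0.2, 0], [-0.14, -0.22, -0.2], [0, 0, -0.4], [0, 0, -0.6], [0, 0, -0.6], [0, 0, -0.6], [0, 0, -0.4], [0, 0, -0.16], [0, 0, -0.04], [0, 0, 0], [0, 0, 0], [0, 0, 0]], grip=[1, 1, 1, 1, 1, 1, 1, 1, 1, 1, -0.2, -0.2])

```text
time_s: 30.1
ee_pos: [0.4695, -0.485, 0.0306]
eef_rot: [-1.572, -0.001, 0.046]
force: [-0.9, -0.5, -0.6]
grip_width: 0.0552
```

>>> play_rows(twist=[[0, 0, 0], [0, 0, 0], [0, 0, 0], [0, 0, 0], [0, 0, 0], [0, 0, 0], [0, 0, 0], [0, 0, 0]], travel=[[0, 0, 0], [0, 0, 0.2], [0, 0, 0.5], [0, 0, 0.8], [0, 0, 0.8], [0, 0, 0.8], [0, 0, 0.4], [0, 0, 0]], grip=[-0.2, -0.2, -0.2, -0.2, -0.2, -0.2, -0.2, -0.2])

```text
time_s: 30.9
ee_pos: [0.4699, -0.4854, 0.2091]
eef_rot: [-1.576, -0.004, 0.046]
force: [0.2, 0.2, -0.4]
grip_width: 0.0566
```

```bash
python3 -c "
from h import *
c=ctrl.camera('wrist');save(c,'wrist17');st()
c=ctrl.camera('top');save(c,'top17')
c=ctrl.camera('scene');save(c,'scene17')"
```

```text
{'time_s': 30.95, 'ee_pos': [0.469, -0.485, 0.206], 'eef_rot': [-1.573, -0.002, 0.046], 'force': [-0.556, 0.269, -0.78], 'moment': [0.031, 0.01, -0.002], 'grip_width': 0.056, 'qpos': [-0.856, 0.59, 1.125, -0.0, 1.424, -2.472]}
```

View pics/wrist17.png

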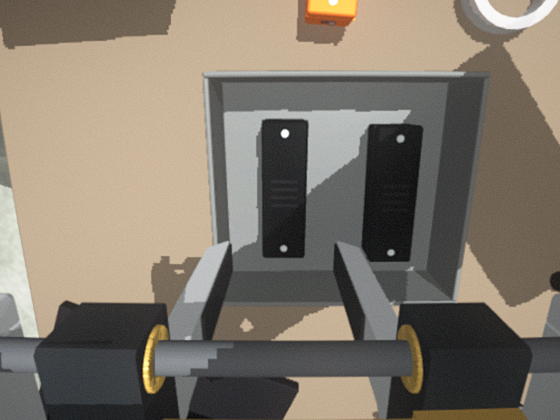

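View pics/top17.png

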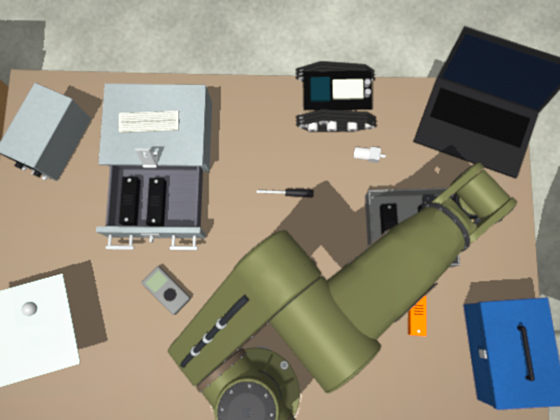

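View pics/scene17.png

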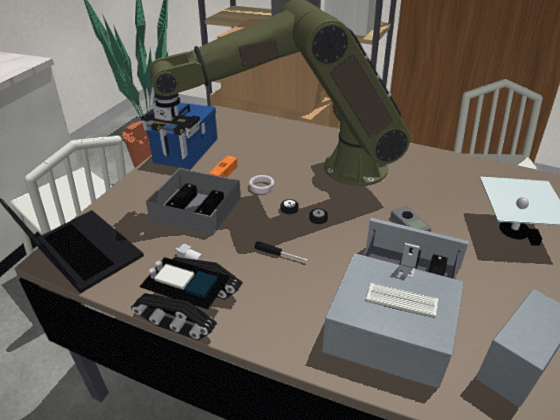

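All four boxes are put away, and the scene view shows two in the bin at (180,195) and (208,203). The table is otherwise unchanged. Next is the drawer. I'll push the right handle bar with closed fingers at y≈0.19, which keeps the gripper body clear of the standing hasp.

>>> play_rows(twist=[[0, 0, -0.026], [0, 0, 0], [0, 0, 0], [0, 0, 0], [0, 0, 0], [0, 0, 0], [0, 0, 0], [0, 0, 0], [0, 0, 0], [0, 0, 0], [0, 0, 0], [0, 0, 0]], travel=[[0, 0.4, 0], [0, 0.8, 0], [0, 0.9, 0], [0, 0.9, 0], [0, 0.9, 0], [-0.2, 0.9, 0], [-0.2, 0.9, 0], [-0.2, 0.9, 0], [-0.2, 0.9, 0], [-0.2, 0.9, 0], [-0.2, 0.9, 0], [-0.2, 0.9, 0]], grip=[1, 1, 1, 1, 1, 1, 1, 1, 1, 1, 1, 1])

```text
time_s: 32.25
ee_pos: [0.3978, 0.027, 0.2034]
eef_rot: [-1.571, 0.002, 0.004]
force: [0.4, 0.2, 0.1]
grip_width: 0.0006
```

>>> play_rows(twist=[[0, 0, 0], [0, 0, 0], [0, 0, 0], [0, 0, 0], [0, 0, 0], [0, 0, 0], [0, 0, 0]], travel=[[-0.2, 0.8, 0], [-0.2, 0.7, 0], [-0.2, 0.6, 0], [-0.2, 0.5, 0], [0, 0.3, 0], [0, 0.2, 0], [0, 0, 0]], grip=[1, 1, 1, 1, 1, 1, 1])

```text
time_s: 32.95
ee_pos: [0.3589, 0.1808, 0.2037]
eef_rot: [-1.571, 0.001, 0.006]
force: [-0.0, 0.9, 0.3]
grip_width: 0.0004
```

```bash
python3 -c "
from h import *
c=ctrl.camera('wrist');save(c,'wrist18');st()
c=ctrl.camera('top');print(at(c,(167,290),.03))
c=ctrl.camera('scene');save(c,'scene18')"
```

```text
{'time_s': 33.0, 'ee_pos': [0.359, 0.18, 0.204], 'eef_rot': [-1.571, 0.001, 0.005], 'force': [-0.531, -0.172, 1.097], 'moment': [0.007, -0.031, 0.005], 'grip_width': 0.001, 'qpos': [0.374, -0.028, 1.917, -0.0, 1.254, -1.202]}
[0.27562022 0.25775401 0.03      ]
```

View pics/wrist18.png

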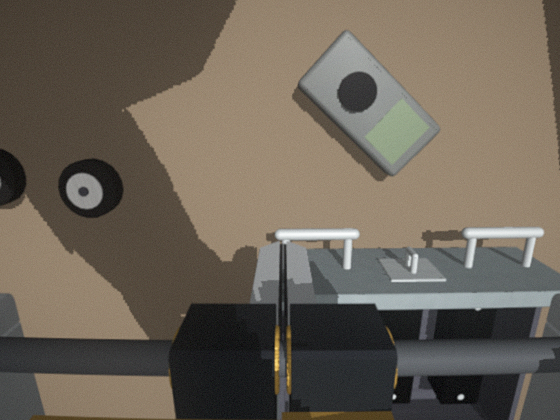

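```bash
python3 -c "
from h import *
c=ctrl.camera('wrist')
for p in [(278,235),(358,234)]: print(at(c,p,.062))
for p in [(395,175),(440,128)]: print(at(c,p,.03))
st()"
```

```text
[0.39662023 0.17604581 0.062     ]
[0.39539728 0.25227463 0.062     ]
[0.34424159 0.29306745 0.03      ]
[0.29754298 0.33324946 0.03      ]
{'time_s': 33.15, 'ee_pos': [0.359, 0.18, 0.204], 'eef_rot': [-1.571, 0.0, 0.004], 'force': [-1.153, 0.069, -0.991], 'moment': [0.025, -0.006, -0.001], 'grip_width': 0.0, 'qpos': [0.373, -0.029, 1.917, -0.0, 1.254, -1.202]}
```

>>> play_rows(twist=[[0, 0, 0], [0, 0, 0], [0, 0, 0], [0, 0, 0], [0, 0, 0], [0, 0, 0], [0, 0, 0], [0, 0, 0], [0, 0, 0]], travel=[[0, 0.28, -0.3], [0, 0, -0.6], [0, 0, -0.6], [0, 0, -0.6], [0, 0, -0.5], [0, 0, -0.3], [0, 0, -0.12], [0, 0, 0], [0, 0, 0]], grip=[1, 1, 1, 1, 1, 1, 1, 1, 1])

```text
time_s: 34.05
ee_pos: [0.3596, 0.1943, 0.0541]
eef_rot: [-1.57, -0.001, 0.004]
force: [-0.4, -0.2, 0.4]
grip_width: 0.0006
```

>>> play_rows(twist=[[0, 0, 0], [0, 0, 0], [0, 0, 0], [0, 0, 0], [0, 0, 0], [0, 0, 0], [0, 0, 0], [0, 0, 0]], travel=[[0.1, 0, 0], [0.2, 0, 0], [0.2, 0, 0], [0.2, 0, 0], [0.2, 0, 0], [0.2, 0, 0], [0.2, 0, 0], [0.2, 0, 0]], grip=[1, 1, 1, 1, 1, 1, 1, 1])

```text
time_s: 34.85
ee_pos: [0.435, 0.1944, 0.0534]
eef_rot: [-1.571, 0.0, 0.005]
force: [-3.4, 3.1, 0.6]
grip_width: 0.0007
```

```bash
python3 -c "
from h import *
c=ctrl.camera('top');save(c,'top19');st()
c=ctrl.camera('scene');save(c,'scene19')"
```

```text
{'time_s': 34.9, 'ee_pos': [0.436, 0.194, 0.054], 'eef_rot': [-1.571, -0.001, 0.004], 'force': [0.338, 0.248, 0.137], 'moment': [0.028, 0.012, 0.025], 'grip_width': 0.001, 'qpos': [0.343, 0.348, 1.874, -0.0, 0.919, -1.233]}
```

View pics/top19.png

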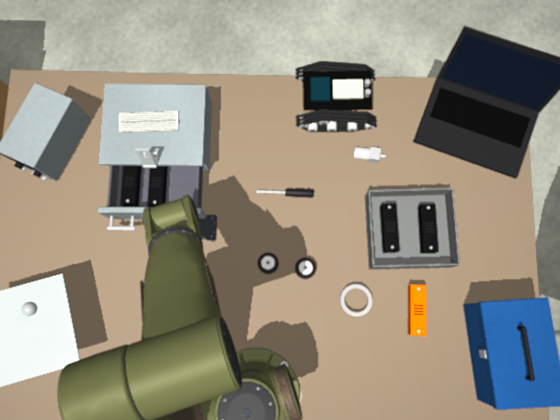

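View pics/scene19.png

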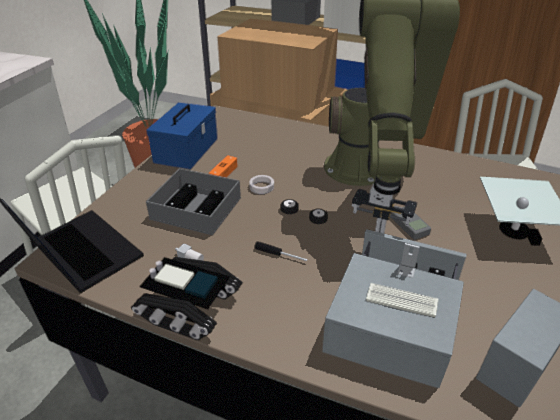

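The drawer is sliding and the boxes ride along at (125,185) and (155,185). Continuing.

>>> play_rows(twist=[[0, 0, 0], [0, 0, 0], [0, 0, 0], [0, 0, 0], [0, 0, 0], [0, 0, 0], [0, 0, 0], [0, 0, 0], [0, 0, 0], [0, 0, 0], [0, 0, 0], [0, 0, 0]], travel=[[0.2, 0, 0], [0.2, 0, 0], [0.2, 0, 0], [0.2, 0, 0], [0.2, 0, 0], [0.2, 0, 0], [0.2, 0, 0], [0.2, 0, 0], [0.2, 0, 0], [0.2, 0, 0], [0.2, 0, 0], [0.1, 0, 0]], grip=[1, 1, 1, 1, 1, 1, 1, 1, 1, 1, 1, 1])

```text
time_s: 36.15
ee_pos: [0.5504, 0.1942, 0.0536]
eef_rot: [-1.571, -0.001, 0.005]
force: [-3.1, 1.7, 2.2]
grip_width: 0.0005
```

```bash
python3 -c "
from h import *
c=ctrl.camera('top');save(c,'top20');st()
im=cv2.cvtColor(c['img'],cv2.COLOR_RGB2BGR)
cv2.imwrite('pics/top20z.png',cv2.resize(im[130:250,90:230],None,fx=5,fy=5,interpolation=cv2.INTER_CUBIC))"
```

```text
{'time_s': 36.2, 'ee_pos': [0.551, 0.194, 0.054], 'eef_rot': [-1.571, -0.001, 0.004], 'force': [0.12, 0.834, 0.722], 'moment': [0.048, -0.004, 0.051], 'grip_width': 0.0, 'qpos': [0.276, 0.548, 1.568, -0.0, 1.025, -1.299]}
```

View pics/top20z.png

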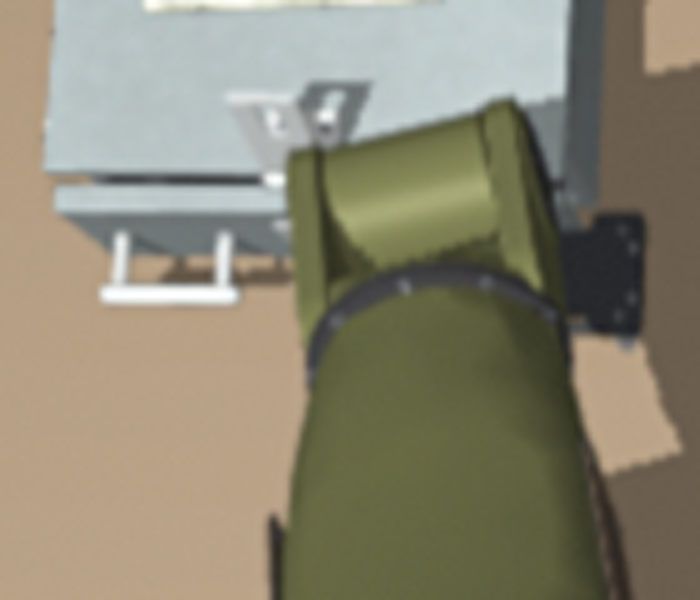

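>>> play_rows(twist=[[0, 0, 0], [0, 0, 0], [0, 0, 0]], travel=[[0.08, 0, 0], [0.08, 0, 0], [0.06, 0, 0]], grip=[1, 1, 1])

```text
time_s: 36.5
ee_pos: [0.5604, 0.1943, 0.0535]
eef_rot: [-1.571, -0.0, 0.005]
force: [-3.1, -1.0, 1.2]
grip_width: 0.0005
```

>>> play_rows(twist=[[0, 0, 0]], travel=[[0.04, 0, 0]], grip=[1])

```text
time_s: 36.6
ee_pos: [0.5624, 0.1943, 0.0535]
eef_rot: [-1.571, -0.0, 0.005]
force: [-2.6, -0.3, 1.3]
grip_width: 0.0004
```

>>> play_rows(twist=[[0, 0, 0]], travel=[[0.04, 0, 0]], grip=[1])

```text
time_s: 36.7
ee_pos: [0.5643, 0.1943, 0.0535]
eef_rot: [-1.571, -0.0, 0.005]
force: [-3.3, -0.5, 2.2]
grip_width: 0.0003
```

>>> play_rows(twist=[[0, 0, 0]], travel=[[0.03, 0, 0]], grip=[1])

```text
time_s: 36.8
ee_pos: [0.5658, 0.1944, 0.0535]
eef_rot: [-1.571, -0.0, 0.005]
force: [-2.3, -0.9, 2.0]
grip_width: 0.0004
```

>>> play_rows(twist=[[0, 0, 0]], travel=[[0.03, 0, 0]], grip=[1])

```text
time_s: 36.9
ee_pos: [0.5673, 0.1944, 0.0535]
eef_rot: [-1.571, -0.0, 0.005]
force: [-2.4, 0.6, 1.8]
grip_width: 0.0003
```

>>> play_rows(twist=[[0, 0, 0]], travel=[[0.03, 0, 0]], grip=[1])

```text
time_s: 37.0
ee_pos: [0.5688, 0.1944, 0.0535]
eef_rot: [-1.571, -0.0, 0.005]
force: [-3.1, 0.1, 1.9]
grip_width: 0.0005
```

>>> play_rows(twist=[[0, 0, 0]], travel=[[0.03, 0, 0]], grip=[1])

```text
time_s: 37.1
ee_pos: [0.569, 0.1944, 0.0534]
eef_rot: [-1.571, 0.003, 0.005]
force: [-20.1, -1.4, 13.0]
grip_width: 0.0007
```

```bash
python3 -c "
from h import *
c=ctrl.camera('top');save(c,'top21');st()
im=cv2.cvtColor(c['img'],cv2.COLOR_RGB2BGR)
cv2.imwrite('pics/top21z.png',cv2.resize(im[130:250,90:230],None,fx=5,fy=5,interpolation=cv2.INTER_CUBIC))"
```

```text
{'time_s': 37.15, 'ee_pos': [0.569, 0.194, 0.053], 'eef_rot': [-1.571, 0.004, 0.005], 'force': [-13.1, -2.337, 8.931], 'moment': [-0.207, 2.461, 0.008], 'grip_width': 0.0, 'qpos': [0.268, 0.584, 1.51, 0.001, 1.051, -1.308]}
```

View pics/top21z.png

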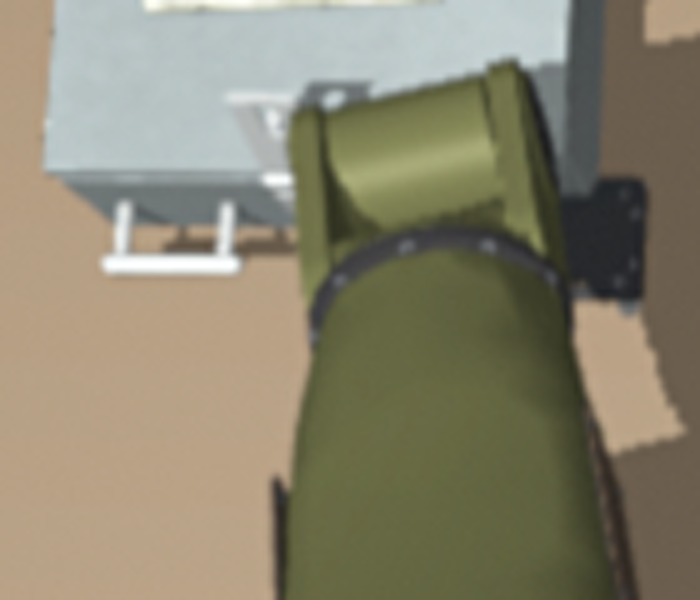

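Hard stop met at TCP x=0.569 with a 20 N reaction, so the drawer is home. Backing off to look at the hasp.

>>> play_rows(twist=[[0, 0, 0], [0, 0, 0], [0, 0, 0], [0, 0, 0], [0, 0, 0], [0, 0, 0], [0, 0, 0], [0, 0, 0], [0, 0, 0], [0, 0, 0], [0, 0, 0], [0, 0, 0]], travel=[[-0.2, 0, 0], [-0.5, 0, 0], [-0.5, 0, 0], [0, 0, 0.5], [0, 0, 0.8], [0, 0, 0.8], [0, -0.4, 0.8], [0, -0.7, 0.8], [0, -0.7, 0.5], [0, -0.7, 0], [0, -0.4, 0], [0, 0, 0]], grip=[1, 1, 1, 1, 1, 1, 1, 1, 1, 1, 1, 1])

```text
time_s: 38.35
ee_pos: [0.5102, 0.0496, 0.2613]
eef_rot: [-1.571, -0.001, 0.002]
force: [-0.3, 0.6, 0.5]
grip_width: 0.0005
```

```bash
python3 -c "
from h import *
st()
for n in ['top','scene']:
  c=ctrl.camera(n)
  im=cv2.cvtColor(c['img'],cv2.COLOR_RGB2BGR)
  x,y,w,h=dict(top=(90,120,140,110),scene=(320,210,160,120))[n]
  cv2.imwrite('pics/%s22z.png'%n,cv2.resize(im[y:y+h,x:x+w],None,fx=5,fy=5,interpolation=cv2.INTER_CUBIC))"
```

```text
{'time_s': 38.35, 'ee_pos': [0.51, 0.05, 0.261], 'eef_rot': [-1.571, -0.001, 0.002], 'force': [-0.284, 0.581, 0.457], 'moment': [-0.015, -0.002, 0.018], 'grip_width': 0.001, 'qpos': [0.026, 0.181, 1.556, -0.0, 1.403, -1.547]}
```

View pics/top22z.png

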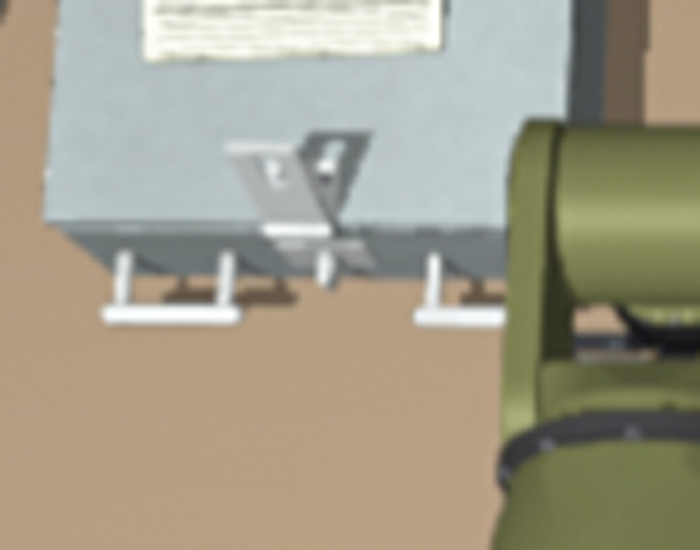

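View pics/scene22z.png

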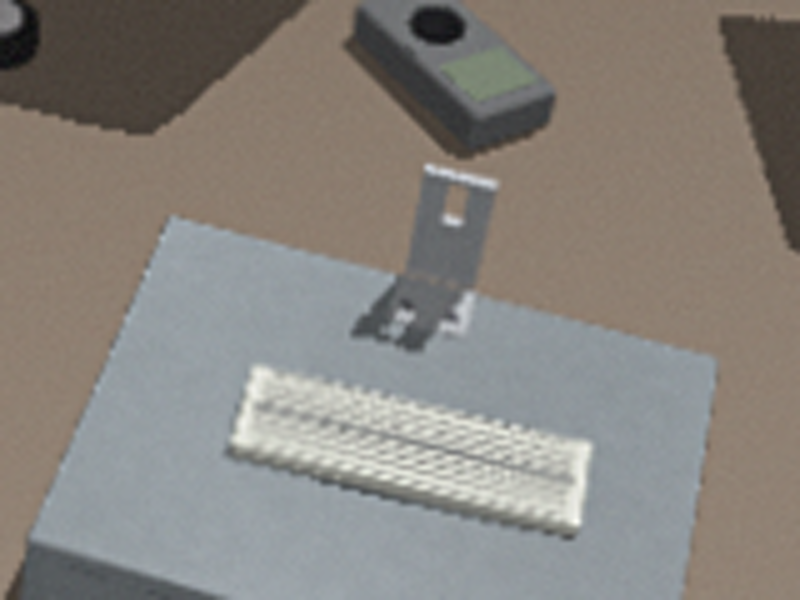

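```bash
python3 -c "
from h import *
a=ctrl.camera('top');b=ctrl.camera('scene')
def tri(p,q):
  o1,d1=ray(a,p);o2,d2=ray(b,q)
  A=np.stack([d1,-d2],1);s=np.linalg.lstsq(A,o2-o1,rcond=None)[0]
  P=o1+d1*s[0];Q=o2+d2*s[1];print((P+Q)/2,np.linalg.norm(P-Q))
f=lambda x,y,ox,oy:(x/5-.4+ox,y/5-.4+oy)
tri(f(263,148,90,120),f(461,178,320,210))
tri(f(228,148,90,120),f(497,185,320,210))
tri(f(300,148,90,120),f(426,168,320,210))
for p in [(265,230),(332,230)]: print(at(a,f(*p,90,120),.134))
for p in [(103,316),(240,316)]: print('h',at(a,f(*p,90,120),.062))
print('paper',at(a,f(290,60,90,120),.13))
"
```

```text
[0.63208127 0.3058186  0.21566507] 0.002428733429418799
[0.63140448 0.32364145 0.21658692] 0.0019392735768746098
[0.63223756 0.28730083 0.2160297 ] 0.004419111047042644
[0.61101797 0.32424683 0.134     ]
[0.6118735  0.28715169 0.134     ]
h [0.577861   0.43506605 0.062     ]
h [0.57968445 0.35602501 0.062     ]
paper [0.71154635 0.31850061 0.13      ]
```

The hasp hinge is at (0.611, 0.305, 0.134) and the strap end at (0.632, 0.306, 0.216), so it leans back 14°. I'll go behind it with closed fingers.

>>> play_rows(twist=[[0, 0, 0], [0, 0, 0], [0, 0, 0], [0, 0, 0], [0, 0, 0], [0, 0, 0], [0, 0, 0], [0, 0, 0], [0, 0, 0], [0, 0, 0], [0, 0, 0], [0, 0, 0]], travel=[[0.2, 0, 0.2], [0.5, 0.2, 0.3], [0.6, 0.4, 0], [0.6, 0.6, 0], [0.5, 0.7, 0], [0.4, 0.7, 0], [0.3, 0.7, 0], [0, 0.7, 0], [0, 0.6, 0], [0, 0.4, 0], [0, 0.12, 0], [0, 0, 0]], grip=[1, 1, 1, 1, 1, 1, 1, 1, 1, 1, 1, 1])

```text
time_s: 39.75
ee_pos: [0.6647, 0.3087, 0.2855]
eef_rot: [-1.571, 0.001, 0.007]
force: [0.0, -0.5, -1.1]
grip_width: 0.0004
```

```bash
python3 -c "
from h import *
c=ctrl.camera('wrist');save(c,'wrist23');st()"
```

```text
{'time_s': 39.8, 'ee_pos': [0.665, 0.308, 0.286], 'eef_rot': [-1.571, 0.0, 0.005], 'force': [0.345, 0.117, -0.162], 'moment': [0.058, -0.008, -0.027], 'grip_width': 0.0, 'qpos': [0.383, 0.729, 0.726, -0.0, 1.686, -1.193]}
```

View pics/wrist23.png

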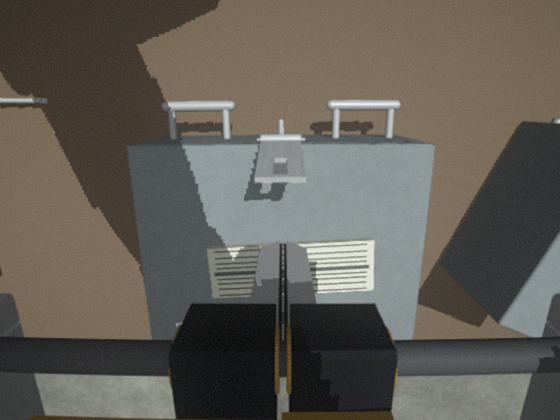

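```bash
python3 -c "
from h import *
c=ctrl.camera('wrist');print(ray(c,(280,210)));st()"
```

```text
(array([0.58518483, 0.30740766, 0.45615268]), array([ 0.28392472, -0.00517753, -0.95890595]))
{'time_s': 39.85, 'ee_pos': [0.665, 0.307, 0.286], 'eef_rot': [-1.571, 0.0, 0.004], 'force': [0.825, 0.564, 0.472], 'moment': [0.001, 0.012, 0.032], 'grip_width': 0.0, 'qpos': [0.382, 0.729, 0.726, -0.0, 1.687, -1.193]}
```

>>> play_rows(twist=[[0, 0, 0], [0, 0, 0], [0, 0, 0], [0, 0, 0], [0, 0, 0], [0, 0, 0], [0, 0, 0]], travel=[[0, -0.04, -0.3], [0, 0, -0.5], [0, 0, -0.5], [0, 0, -0.5], [0, 0, -0.3], [0, 0, -0.16], [0, 0, 0]], grip=[1, 1, 1, 1, 1, 1, 1])

```text
time_s: 40.55
ee_pos: [0.6652, 0.3049, 0.1727]
eef_rot: [-1.571, 0.001, 0.004]
force: [-0.1, 0.4, 0.3]
grip_width: 0.0007
```

>>> play_rows(twist=[[0, 0, 0], [0, 0, 0], [0, 0, 0], [0, 0, 0], [0, 0, 0], [0, 0, 0], [0, 0, 0]], travel=[[-0.1, 0, 0], [-0.2, 0, 0], [-0.2, 0, 0], [-0.2, 0, 0], [-0.2, 0, 0], [-0.2, 0, 0], [-0.1, 0, 0]], grip=[1, 1, 1, 1, 1, 1, 1])

```text
time_s: 41.25
ee_pos: [0.6049, 0.3057, 0.1747]
eef_rot: [-1.57, -0.002, 0.005]
force: [2.5, -1.0, 0.2]
grip_width: 0.0002
```

```bash
python3 -c "
from h import *
c=ctrl.camera('wrist');save(c,'wrist24');st()
c=ctrl.camera('scene')
im=cv2.cvtColor(c['img'],cv2.COLOR_RGB2BGR)
cv2.imwrite('pics/scene24z.png',cv2.resize(im[150:300,320:480],None,fx=4,fy=4,interpolation=cv2.INTER_CUBIC))"
```

```text
{'time_s': 41.3, 'ee_pos': [0.605, 0.306, 0.175], 'eef_rot': [-1.57, -0.002, 0.005], 'force': [-0.333, 0.73, 1.201], 'moment': [0.013, 0.004, -0.013], 'grip_width': 0.001, 'qpos': [0.414, 0.618, 1.155, -0.0, 1.367, -1.162]}
```

View pics/wrist24.png

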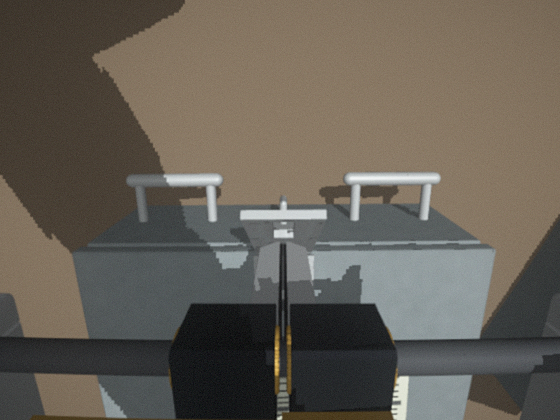

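View pics/scene24z.png

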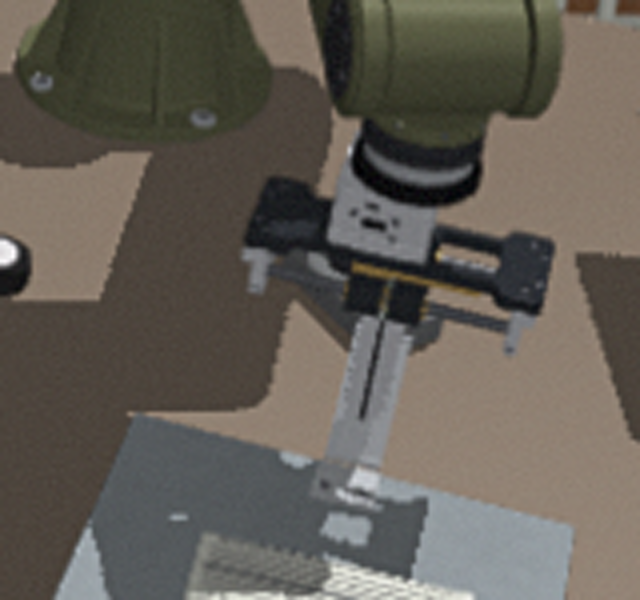

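The strap is tipping forward; its end is at (284,214) in the wrist view. Continue.

>>> play_rows(twist=[[0, 0, 0], [0, 0, 0], [0, 0, 0], [0, 0, 0], [0, 0, 0], [0, 0, 0]], travel=[[-0.1, 0, 0], [-0.15, 0, 0], [-0.15, 0, 0], [-0.15, 0, 0], [-0.1, 0, 0], [0, 0, 0]], grip=[1, 1, 1, 1, 1, 1])

```text
time_s: 41.95
ee_pos: [0.572, 0.3056, 0.1733]
eef_rot: [-1.571, 0.0, 0.005]
force: [0.5, 0.0, 0.3]
grip_width: 0.0008
```

>>> play_rows(twist=[[0, 0, 0], [0, 0, 0], [0, 0, 0], [0, 0, 0], [0, 0, 0], [0, 0, 0], [0, 0, 0]], travel=[[0, 0, -0.1], [0, 0, -0.15], [0, 0, -0.15], [0, 0, -0.15], [0, 0, -0.15], [0, 0, -0.1], [0, 0, 0]], grip=[1, 1, 1, 1, 1, 1, 1])

```text
time_s: 42.65
ee_pos: [0.5724, 0.3053, 0.1321]
eef_rot: [-1.571, 0.001, 0.005]
force: [-0.4, 0.5, 0.8]
grip_width: 0.0006
```

```bash
python3 -c "
from h import *
c=ctrl.camera('wrist');save(c,'wrist25');st()"
```

```text
{'time_s': 42.7, 'ee_pos': [0.573, 0.305, 0.133], 'eef_rot': [-1.571, 0.001, 0.005], 'force': [-0.689, 0.845, 0.319], 'moment': [0.065, -0.019, -0.052], 'grip_width': 0.0, 'qpos': [0.434, 0.589, 1.299, -0.0, 1.254, -1.142]}
```

View pics/wrist25.png

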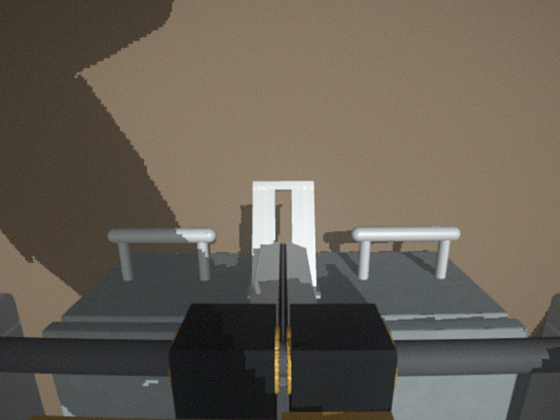

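The strap is now about horizontal, with its end at (284,184) and the slot visible. Pressing it on down, then towards the front.

>>> play_rows(twist=[[0, 0, 0], [0, 0, 0], [0, 0, 0], [0, 0, 0], [0, 0, 0], [0, 0, 0]], travel=[[0, 0, -0.1], [0, 0, -0.15], [0, 0, -0.15], [0, 0, -0.15], [0, 0, -0.05], [0, 0, 0]], grip=[1, 1, 1, 1, 1, 1])

```text
time_s: 43.3
ee_pos: [0.5724, 0.3053, 0.1024]
eef_rot: [-1.571, 0.001, 0.005]
force: [0.0, 0.2, 0.3]
grip_width: 0.0005
```

>>> play_rows(twist=[[0, 0, 0], [0, 0, 0], [0, 0, 0]], travel=[[0.1, 0, 0], [0.12, 0, 0], [0.1, 0, 0]], grip=[1, 1, 1])

```text
time_s: 43.6
ee_pos: [0.5893, 0.3054, 0.1032]
eef_rot: [-1.571, -0.0, 0.005]
force: [-1.9, 0.2, -1.2]
grip_width: 0.0006
```

```bash
python3 -c "
from h import *
c=ctrl.camera('wrist');save(c,'wrist26');st()"
```

```text
{'time_s': 43.65, 'ee_pos': [0.59, 0.305, 0.103], 'eef_rot': [-1.571, -0.0, 0.004], 'force': [0.038, 1.189, -0.665], 'moment': [0.108, 0.068, 0.031], 'grip_width': 0.001, 'qpos': [0.423, 0.651, 1.272, 0.0, 1.218, -1.153]}
```

View pics/wrist26.png

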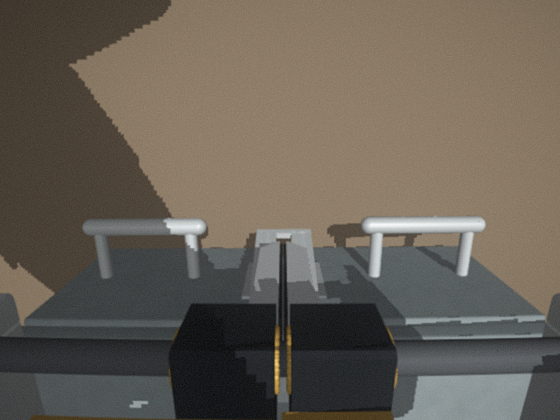

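The strap is now around 20° from flat, and the staple shows at the slot (284,236). Small steps in from here.

>>> play_rows(twist=[[0, 0, 0], [0, 0, 0], [0, 0, 0]], travel=[[0.06, 0, 0], [0.06, 0, 0], [0.04, 0, 0]], grip=[1, 1, 1])

```text
time_s: 43.95
ee_pos: [0.5968, 0.3054, 0.1029]
eef_rot: [-1.571, 0.0, 0.005]
force: [-1.2, 0.0, -1.5]
grip_width: 0.0006
```

>>> play_rows(twist=[[0, 0, 0]], travel=[[0.03, 0, 0]], grip=[1])

```text
time_s: 44.05
ee_pos: [0.5983, 0.3054, 0.103]
eef_rot: [-1.571, 0.0, 0.005]
force: [-1.9, 0.4, -1.0]
grip_width: 0.0004
```

>>> play_rows(twist=[[0, 0, 0]], travel=[[0.03, 0, 0]], grip=[1])

```text
time_s: 44.15
ee_pos: [0.5989, 0.3054, 0.1029]
eef_rot: [-1.571, 0.002, 0.005]
force: [-16.5, -3.2, 5.1]
grip_width: 0.0006
```

>>> play_rows(twist=[[0, 0, 0]], travel=[[0.02, 0, 0]], grip=[1])

```text
time_s: 44.25
ee_pos: [0.5989, 0.3054, 0.1029]
eef_rot: [-1.572, 0.005, 0.005]
force: [-23.4, -3.4, 8.2]
grip_width: 0.0008
```

Firm contact with 23 N reaction. Backing off to verify.

>>> play_rows(twist=[[0, 0, 0], [0, 0, 0], [0, 0, 0], [0, 0, 0], [0, 0, 0], [0, 0, 0], [0, 0, 0], [0, 0, 0], [0, 0, 0], [0, 0, 0], [0, 0, 0], [0, 0, 0]], travel=[[-0.2, 0, 0], [-0.5, 0, 0], [-0.7, 0, 0], [-0.8, 0, 0.4], [-0.8, 0, 0.5], [-0.6, -0.4, 0.5], [-0.2, -0.6, 0.2], [0, -0.6, 0], [0, -0.6, 0], [0, -0.4, 0], [0, -0.2, 0], [0, 0, 0]], grip=[1, 1, 1, 1, 1, 1, 1, 1, 1, 1, 1, 1])

```text
time_s: 45.45
ee_pos: [0.411, 0.1649, 0.1835]
eef_rot: [-1.571, -0.001, 0.003]
force: [-0.1, -0.3, -0.8]
grip_width: 0.0005
```

```bash
python3 -c "
from h import *
st()
for n in ['top','scene','wrist']:
  c=ctrl.camera(n)
  save(c,n+'27')
  im=cv2.cvtColor(c['img'],cv2.COLOR_RGB2BGR)
  if n=='top': cv2.imwrite('pics/top27z.png',cv2.resize(im[140:210,100:210],None,fx=7,fy=7,interpolation=cv2.INTER_CUBIC))"
```

```text
{'time_s': 45.45, 'ee_pos': [0.411, 0.165, 0.183], 'eef_rot': [-1.571, -0.001, 0.003], 'force': [-0.136, -0.312, -0.819], 'moment': [0.008, -0.004, -0.091], 'grip_width': 0.001, 'qpos': [0.299, 0.089, 1.846, -0.0, 1.205, -1.275]}
```

View pics/top27z.png

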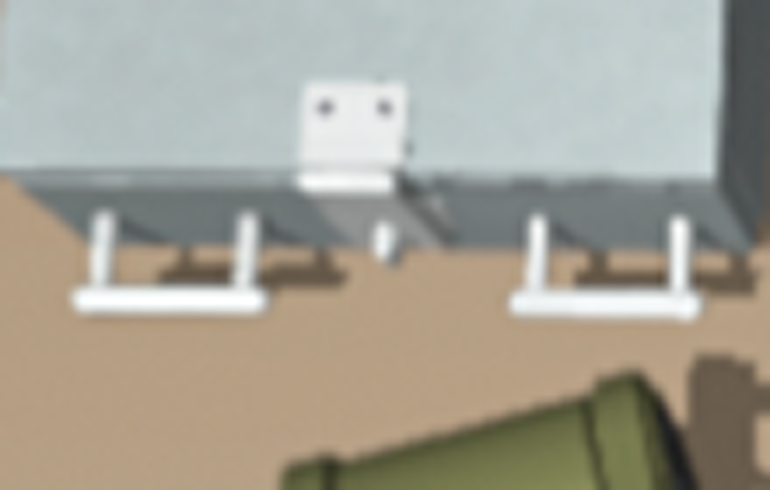

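View pics/wrist27.png

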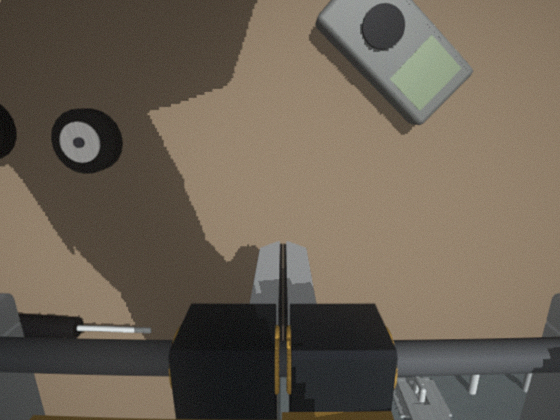

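View pics/scene27.png

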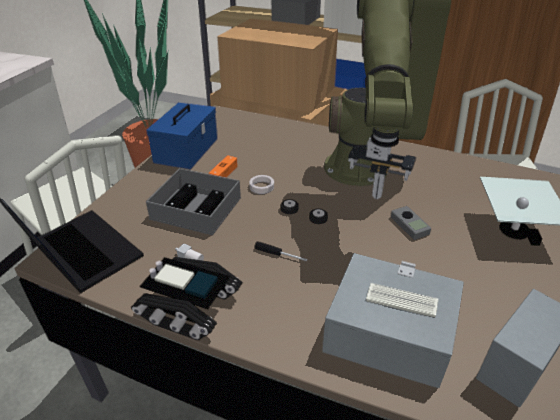

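>>> play_rows(twist=[[0, 0, 0], [0, 0, 0], [0, 0, 0], [0, -0.09, 0], [0, -0.09, 0], [0, -0.09, 0], [0, -0.09, 0], [0, -0.09, 0], [0, 0, 0], [0, 0, 0]], travel=[[0, 0.3, 0.3], [0, 0.7, 0.4], [0, 0.7, 0.3], [0, 0.7, 0], [0, 0.4, 0], [0, 0, 0], [0, 0, 0], [0, 0, 0], [0, 0, 0], [0, 0, 0]], grip=[1, 1, 1, 1, 1, 1, 1, 1, 1, 1])

```text
time_s: 46.6
ee_pos: [0.4101, 0.3064, 0.233]
eef_rot: [-1.575, -0.701, 0.008]
force: [-0.3, 0.3, -0.3]
grip_width: 0.0006
```

```bash
python3 -c "
from h import *
st()
c=ctrl.camera('wrist');save(c,'wrist28');print(ray(c,(280,210)))"
```

```text
{'time_s': 46.6, 'ee_pos': [0.41, 0.306, 0.233], 'eef_rot': [-1.575, -0.701, 0.008], 'force': [-0.253, 0.296, -0.275], 'moment': [0.028, 0.302, -0.012], 'grip_width': 0.001, 'qpos': [0.81, -0.021, 1.99, -0.72, 0.785, -0.345]}
(array([0.23875499, 0.30597521, 0.311136  ]), array([ 0.83542388, -0.00459941, -0.5497149 ]))
```

View pics/wrist28.png

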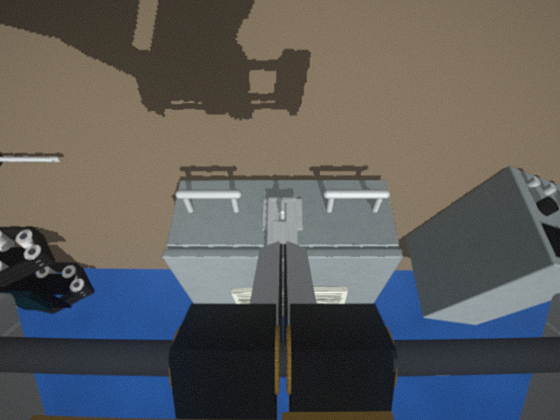

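```bash
python3 -c "
from h import *
c=ctrl.camera('wrist')
im=cv2.cvtColor(c['img'],cv2.COLOR_RGB2BGR)
cv2.imwrite('pics/wrist28z.png',cv2.resize(im[165:275,160:410],None,fx=3.1,fy=3.1,interpolation=cv2.INTER_CUBIC)[::-1,::-1])
# predict strap end if flat
for nm,P in [('end flat',(.611,.3055,.049)),('staple tip',(.595,.3055,.07)),('hinge',(.611,.3055,.134)),('end 10deg',(.611-.085*np.sin(.17),.3055,.134-.085*np.cos(.17))),('drawer front bottom',(.616,.3055,.012)),('top',(.616,.3055,.13)),('frontL bottom',(.616,.446,.012))]: print(nm,proj(c,P)[0])
"
```

```text
end flat [281.54816488 198.34889227]
staple tip [281.50673258 204.79892047]
hinge [281.30610354 257.90120565]
end 10deg [281.55856692 192.58149891]
drawer front bottom [281.63399672 178.41664001]
top [281.3160092  256.66126064]
frontL bottom [383.6137149  178.88541801]
```

View pics/wrist28z.png

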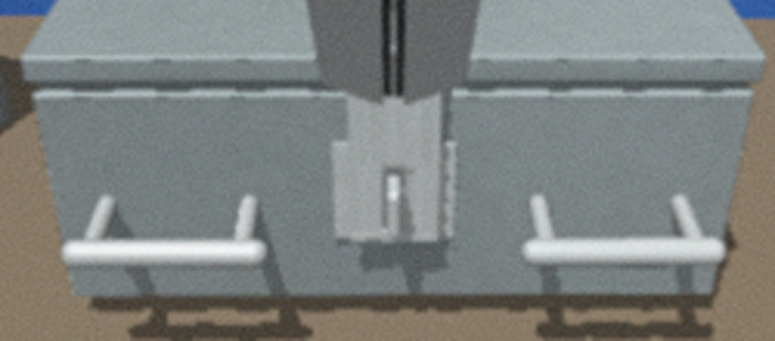

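Flipped crop: the strap lies flat, with the staple through its slot at (393,195). Its end falls at image row 197.6; I predict 198.3 for flat and 192.6 at 10° open. The drawer front is flush and the gripper is clear. Handing in.

```bash
python3 -c "
from h import *
print(ctrl.hand_in());st()"
```

```text
the job is handed in; nothing more can be done
None
the job is handed in; nothing more can be done
```

The job is done and handed in. I found four boxes on the table. Two felt loaded (about 3.3 N and 3.8 N when lifted) and lie flat in the drawer. Two felt empty (about 0.5 N each) and lie flat in the grey bin.

I then pushed the drawer in until it met a hard stop (20 N), swung the hasp over and pressed it flat on the drawer front (23 N).

**Last checks:**
- **Hasp:** the close view showed the staple through the slot. The strap end sat within 1 pixel of where it should be when flat.
- **Drawer:** its front was flush with the unit.
- **Table:** in the last scene picture the bystanders and the orange look-alike were where they started. The gripper was touching nothing, and the run took about 47 s.

**One disagreement:** the strap stopped the fingers about 3 mm further out than my rough estimate. A backing plate behind the staple, visible in the close view, probably explains it, but I could not measure this directly.

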